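# Put the rolling pins away in the slanted block

### The job

Put the two loose aluminium rolling pins away in the slanted wooden block: each into the hole in the graded row that fits its own diameter, pushed in until it is felt to stand fully home on the bottom of the hole. They fit closely, so feel your way in and push gently, without forcing them. Leave the other things on the counter, and the wooden pin in the block, where they are.

Things in the scene. Friction and masses are not known exactly. Their poses are not given: they have to be found in the camera images.
- pin_20_centre (a point): Centre of the loose, straight, hollow aluminium rolling pin of 20 mm diameter and 240 mm length, about 80 g. It lies on the counter and can roll. Its x axis is the pin's long axis; both ends are alike (square-cut with a 0.6 mm chamfer) and either may go down.
- pin_30_centre (a point): Centre of the loose, straight, hollow aluminium rolling pin of 30 mm diameter and 240 mm length, about 120 g. It lies on the counter and can roll. Its x axis is the pin's long axis; both ends are alike (square-cut with a 0.6 mm chamfer) and either may go down.
- block: Slanted wooden block for rolling pins, fixed to the counter: 252 mm wide (y), x from -93 to +41 mm, back 116 mm high. Origin on the counter under the middle of its sloping face, which looks up and to the block's +x; z up. Five round blind holes are bored square to the face, so a pin in one leans 40 degrees from vertical, its top towards the block's +x.
- face (a point): Middle of the block's sloping face, 92 mm above the counter. z points straight out of the face, as the holes run; y along their row. The mouths lie in the face at x = 0: 20 mm hole at y = -93, 25 at -56.5, 30 at -15, 35 at 31.5, 40 mm hole at y = 83 mm. Each is 1 mm wider than its pin and 75 mm deep with a flat bottom; a pin may not slide in by its own weight and is pushed.
- jar: White ceramic jar, 92 mm across, with a cork lid, 128 mm high in all. Origin at the centre of its underside. Not to be disturbed.
- egg_ring: Steel egg ring, 84 mm across and 18 mm high, with a short wire handle towards its +x. Origin at the centre of its underside. Not to be disturbed.
- whisk: Whisk about 280 mm long lying along its own x, with red silicone wires to +x and a steel handle. Origin on the counter under its middle. Not to be disturbed.
- katori: Small open steel bowl, 108 mm across and 45 mm high. Origin at the centre of its underside. Not to be disturbed.
- shaker: Steel flour shaker, 72 mm across and 109 mm high. Origin at the centre of its underside. Not to be disturbed.
- wood_pin: Thick wooden rolling pin, 40 mm in diameter, already standing in the 40 mm hole at the block's +y end. Origin at the centre of its lower end; its x axis points up along the pin, which is 252 mm long. Not to be disturbed.
Mind the look-alikes: they are no part of the job. What is shaped like the part that bears pin_30_centre but yellow is not meant.

How it is judged:
At the end, for the whole second after the job is handed in: Both aluminium pins stand at rest in the holes of their own diameters: each pin's centre within 5 mm, along and across, of where it is when fully home (on the hole's axis, 45 mm out from the mouth) and its axis within 0.06 rad of the hole's (x of pin_20_centre in the frame of face between -0.005 and 0.005 m and y of pin_20_centre in the frame of face between -0.098 and -0.088 m and z of pin_20_centre in the frame of face between 0.04 and 0.05 m and angle between the x axis of each of pin_20_centre, pin_30_centre and the z axis of face, either way round below 0.06 rad and x of pin_30_centre in the frame of face between -0.005 and 0.005 m and y of pin_30_centre in the frame of face between -0.02 and -0.01 m and z of pin_30_centre in the frame of face between 0.04 and 0.05 m and linear speed of each of pin_20, pin_30 below 0.02 m/s); the robot touches nothing.
It fails at once if a pin is forced: it presses on the block with over 80 N (contact force between any of pin_20, pin_30 and block above 80 N).
It fails at once if a bystander (jar, egg ring, whisk, bowl, shaker or the wooden pin) is moved by more than 30 mm (distance of any of jar, egg_ring, whisk, katori, shaker, wood_pin from where it was at the start of the episode above 0.03 m).
It also fails if it takes over 72 s, if anything falls off the work surface, if the arm or the gripper's body presses on something with over 40 N, if the wrist force passes 120 N, or if a joint passes its speed limit or range.

### The arm

A 7-joint arm with a two-finger parallel gripper is mounted at the origin on the work surface. World frame = base frame: x ahead of the robot, y to its left, z up, the work surface at z = 0. Lengths are in m, angles in rad, forces in N, time in s.
With the tool pointing down it reaches from about 0.35 to 0.9 m from the base axis. Payload 7.2 kg.
Tool frame: the origin (TCP) lies on the centre line of the jaws, within the pads' length; the fingertips stand 11 mm ahead of it and the grasp point (between the pads) lies 8 mm behind it; x points along the fingers, y is the direction in which the jaws open and shut, and the axes are right-handed (so a half turn about x gives the same grasp; the last joint's range is limited). The gripper opens to 88 mm and grips with 3 to 60 N. Pads are 20 mm wide; open, the fingers measure 115 mm over their backs; the gripper's body (75 mm by 178 mm) begins 61 mm behind the grasp point.
Start: joints at [1.282, 0.411, -0.013, 1.596, 0.006, 1.134, -0.082], TCP at [0.137, -0.61, 0.234] pointing down, gripper open.
Joint ranges: [-2.95, 2.95], [-0.29, 1.99], [-1.47, 1.44], [0.14, 2.54], [-1.03, 4.17], [0.13, 1.85], [-2.86, 2.86]. Speed limits (rad/s): [2.39, 2.39, 3.01, 3.01, 3.14, 3.14, 3.14].

### API

Orientations are given as a rotation vector (axis times angle).
In Python, from station import env gives the robot as it stands.
- The arm moves only by the tool send_rows, never from a script. Its arguments are lists of equal length, an entry for each row: "offset": the shift along the world's x, y, z in mm, a list of three; "delta_rot": the turn, a rotation vector about the world's x, y, z in rad, a list of three; "jaw": the opening, from 0 (shut) to 1 (fully open). A call has 1 to 5 rows; each row shifts and turns the commanded pose from where the row before left it; what a row does not reach is not made up. A row lasts 1/8 s, in which the tool goes at most 62.5 mm and 10.7 degrees, less where a joint would pass 70% of its speed; a pose out of reach is approached as far as the arm can. A call is refused whole if a number of a shift passes 62.5 or a number of a turn 0.188, either way. A call with a gripper value outside its range is refused whole. The fingers move at their own pace and stop on an object; "force" is the grip in N (left out, the last holds). Time passes only in rows, so rows that do not move let the fingers close. It gives the time, the measured TCP pose, the force and the opening at its end, in the units of the state.
- env.state(): the state, without advancing time (a new reading comes with each control period).
- env.snapshot(name): name is "side" or "top" or "wrist"; returns the picture (420x560x3 uint8, red, green, blue); there is no depth.
- env.get_calibration(name): a dict with "fx", "fy", "cx", "cy" (pixels), "rvec" (rotation vector, rad) and "tvec" (3), from world to camera coordinates, as OpenCV has them. Camera axes: x right, y down, z forward; pixel columns grow to the right and rows downward; lengths in m; the calibration is good to about 2 mm. A picture is of the moment at which its call begins: read the wrist's pose just before it. get_calibration takes no time and is no camera call; for the wrist camera it gives the pose at the moment of the call.
- env.hand_in(): hands the job in, once; it reports no verdict.
The state is a dict: "clock": time; "joint_positions": joint angles; "joint_vel": joint speeds; "joint_efforts": joint torques, N m; "tool_pos": TCP position; "eef_rot": TCP orientation; "ft_force": force on the tool from outside, world axes, zero at the start; "moment": the same for the moment, N m; "width": finger opening in m.
Only numpy, scipy, OpenCV 4.12 (cv2) and the standard library are available. Lean on these libraries where they do the work, as an engineer would, in place of code of your own. Each camera call takes 0.05 s, during which the arm holds its last target.

## Working session

There is one attempt and no reset: what is moved stays moved. The work goes in short steps, Python scripts to look and compute and a tool call to move; the robot and the scene stay as the last step left them, time stands still between calls to the robot, and variables do not carry over. Pictures are saved under pics/ and viewed, and the job is handed in when it is done.

Besides the shell and the picture viewer there is one more tool, called after "Request:" as a command line: name --argument value ..., lists and objects as JSON in quotes. send_rows: Moves the arm, as the interface text tells. Its arguments: {"type":"object","properties":{"offset":{"type":"array"},"delta_rot":{"type":"array"},"jaw":{"type":"array"},"force":{"type":"number"}},"required":["offset","delta_rot","jaw"]}

```bash
ls; mkdir -p pics
python3 - <<'E'
from station import env
import cv2
s=env.state();print(s)
for n in("side","top","wrist"):
    print(n,env.get_calibration(n))
    cv2.imwrite(f"pics/{n}0.png",env.snapshot(n)[:,:,::-1])
E
```

```text
pics
{'clock': 0.0, 'joint_positions': array([ 1.28179628,  0.41188444, -0.01269963,  1.59703802,  0.0056197 ,
        1.13428746, -0.08221089]), 'joint_vel': array([ 0.00165145,  0.00064769, -0.00035291,  0.00064005,  0.00105206,
       -0.00015227,  0.00114549]), 'joint_efforts': array([-4.18055361e-04, -5.87953770e+01,  6.41804952e-01, -2.91069746e+01,
       -5.38412563e-02,  1.82315282e-02,  1.19223841e-04]), 'tool_pos': array([ 0.13672268, -0.60936722,  0.23282123]), 'eef_rot': array([ 2.10505122,  0.23503721, -2.1057029 ]), 'ft_force': array([ 0.43338778, -0.50116113, -0.39656921]), 'moment': array([0.00995607, 0.01039283, 0.01248933]), 'width': 0.08783590919872103}
side {'fx': 431.10246528996606, 'fy': 431.10246528996606, 'cx': 277.89289263234764, 'cy': 213.38697018059966, 'rvec': array([ 0.84136937, -2.52805457,  1.09824953]), 'tvec': array([0.38853608, 0.26186688, 1.06794869])}
top {'fx': 460.3343756952109, 'fy': 460.3343756952109, 'cx': 276.3946305145248, 'cy': 206.62115139274053, 'rvec': array([ 2.1823811 , -2.22266321,  0.08365836]), 'tvec': array([-0.03139386,  0.48013472,  1.45339977])}
wrist {'fx': 323.33873782655064, 'fy': 323.33873782655064, 'cx': 280.72646973206554, 'cy': 206.98591771102872, 'rvec': array([-2.27972547,  1.82329793,  0.25148465]), 'tvec': array([-0.62437498, -0.03273299,  0.39069607])}
```

View pics/side0.png

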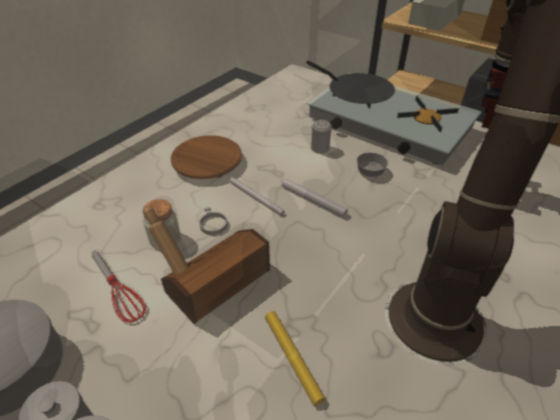

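View pics/top0.png

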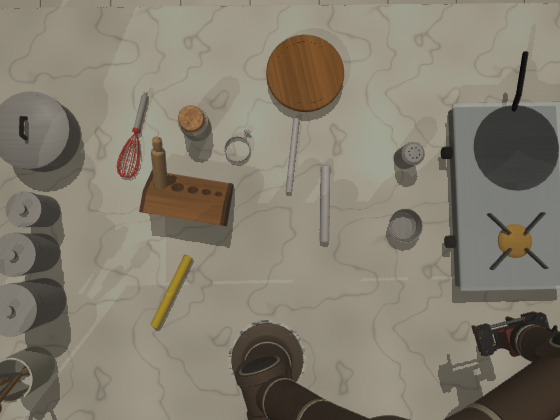

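View pics/wrist0.png

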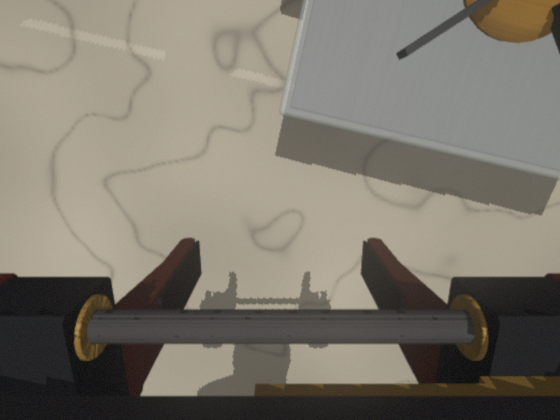

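```bash
cat > h.py <<'E'
import numpy as np, cv2
from scipy.spatial.transform import Rotation as R
from station import env
def cal(n):
    c=env.get_calibration(n);K=np.array([[c['fx'],0,c['cx']],[0,c['fy'],c['cy']],[0,0,1]]);return K,np.array(c['rvec']),np.array(c['tvec'])
def proj(c,P):
    return cv2.projectPoints(np.asarray(P,float).reshape(-1,3),c[1],c[2],c[0],None)[0].reshape(-1,2)
def back(c,uv,z):
    K,rv,tv=c;Rm=cv2.Rodrigues(rv)[0];o=-Rm.T@tv
    uv=np.atleast_2d(uv);d=(np.linalg.inv(K)@np.c_[uv,np.ones(len(uv))].T).T@Rm
    return o+d*((z-o[2])/d[:,2])[:,None]
def crop(im,x0,y0,x1,y1,s,fn):
    cv2.imwrite(fn,cv2.resize(im[y0:y1,x0:x1,::-1],None,fx=s,fy=s,interpolation=cv2.INTER_CUBIC))
E
python3 - <<'E'
from h import *
im=cv2.imread('pics/top0.png')[:,:,::-1]
crop(im,260,100,350,260,4,'pics/c1.png')
crop(im,120,120,250,240,6,'pics/c2.png')
s=cv2.imread('pics/side0.png')[:,:,::-1]
crop(s,130,190,290,330,5,'pics/c3.png')
crop(s,210,160,370,230,5,'pics/c4.png')
E
```

```text
(no output)
```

View pics/c1.png

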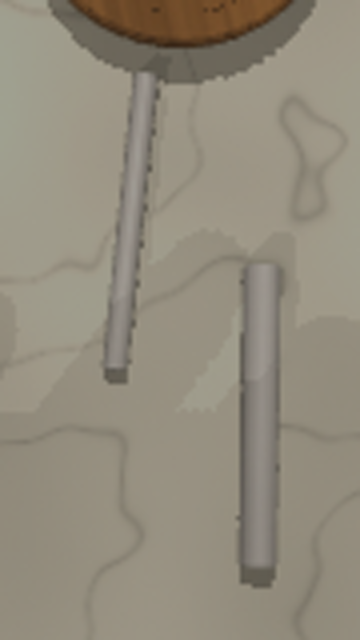

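View pics/c2.png

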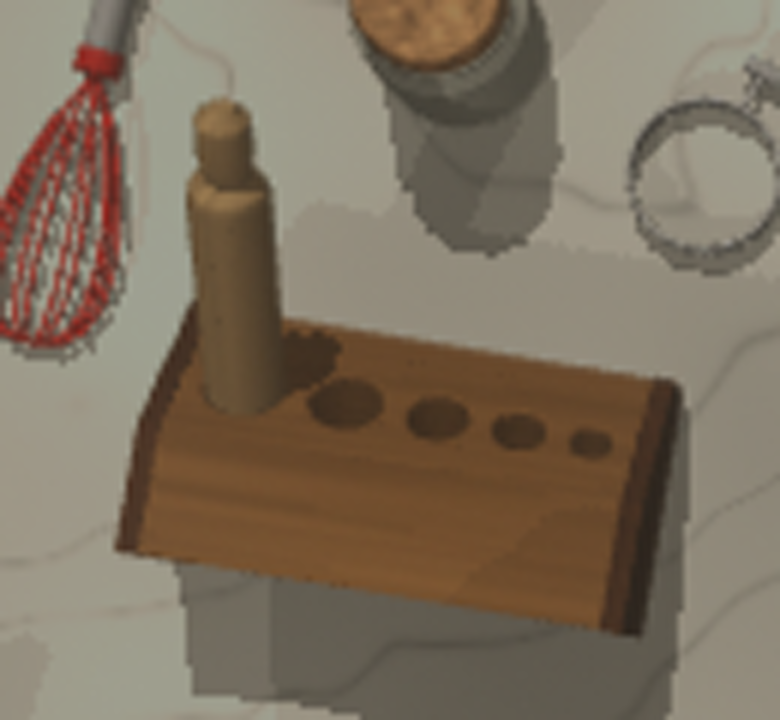

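View pics/c3.png

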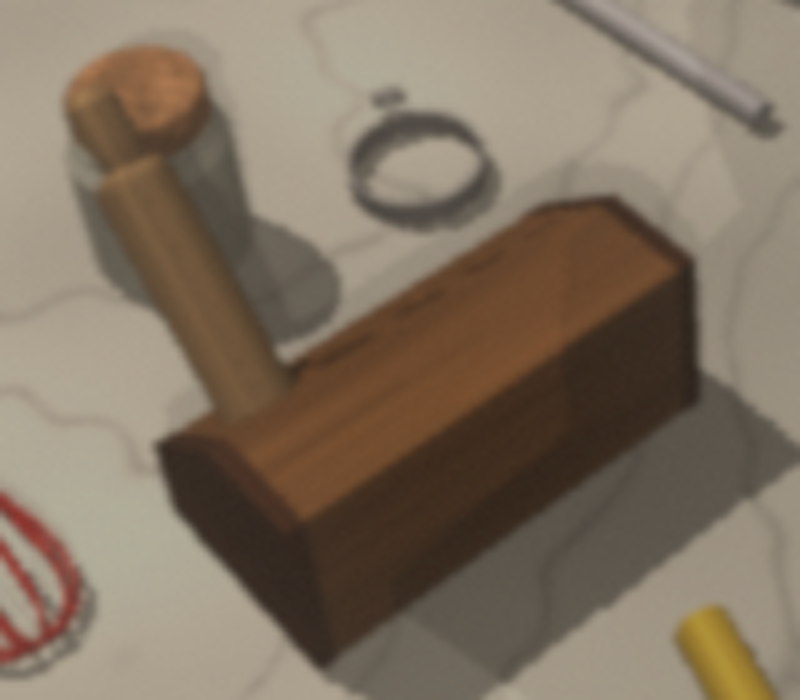

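View pics/c4.png

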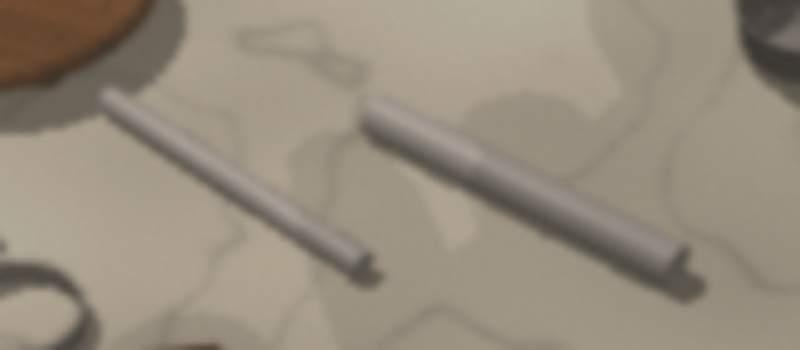

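```bash
cat > fit.py <<'E'
from h import *
from scipy.optimize import least_squares
ct,cs=cal('top'),cal('side')
a=np.radians(40);zf=np.array([np.sin(a),0,np.cos(a)]);xf=np.array([np.cos(a),0,-np.sin(a)])
def F(y,x=0,z=0): return np.array([0,y,.092])+xf*x+zf*z
T=[(F(-.093),591,443),(F(-.0565),518,432),(F(-.015),438,419),(F(.0315),345,404),
 ((-.093,.126,.116),117,549),((-.093,-.126,.116),640,634),((.041,-.126,.0576),682,385)]
S=[((-.093,.126,0),325,667),((-.093,.126,.116),302,521),((-.093,-.126,.116),692,264),((-.093,-.126,0),697,403)]
PT=np.array([t[0] for t in T]);uT=np.array([(120+(t[1]+.5)/6-.5,120+(t[2]+.5)/6-.5) for t in T])
PS=np.array([t[0] for t in S]);uS=np.array([(130+(t[1]+.5)/5-.5,190+(t[2]+.5)/5-.5) for t in S])
def W(p,P): return R.from_euler('z',p[2]).apply(P)+[p[0],p[1],0]
def res(p): return np.r_[(proj(ct,W(p,PT))-uT).ravel(),(proj(cs,W(p,PS))-uS).ravel()]
x0=np.r_[back(ct,uT[2],.092)[0][:2],0]
for nm,f in(('both',res),('top',lambda p:res(p)[:14]),('side',lambda p:res(p)[14:])):
    r=least_squares(f,x0);print(nm,r.x,np.degrees(r.x[2]),np.round(r.fun.reshape(-1,2),2).tolist())
# pins
def pin(pix,rad,c,z0=None): return back(c,pix,rad)
f=lambda p:(260+(p[0]+.5)/4-.5,100+(p[1]+.5)/4-.5)
g=lambda p:(210+(p[0]+.5)/5-.5,160+(p[1]+.5)/5-.5)
def fitpin(r,te,se):
    tu=np.array([f(p) for p in te]);su=np.array([g(p) for p in se])
    def ends(p):
        d=np.array([np.cos(p[2]),np.sin(p[2]),0])*.12;cc=np.array([p[0],p[1],2*r]) # top line approx
        return np.array([cc+d,cc-d])
    fr=lambda p:np.r_[(proj(ct,ends(p))-tu).ravel(),(proj(cs,ends(p))-su).ravel()]
    b=back(ct,tu,r).mean(0)
    for nm,ff in(('both',fr),('top',lambda p:fr(p)[:4])):
        q=least_squares(ff,np.r_[b[:2],0]);print(nm,r,q.x,np.round(q.fun,1))
    print(back(ct,tu,2*r)[:,:2],np.linalg.norm(np.diff(back(ct,tu,2*r)[:,:2],axis=0)))
fitpin(.010,[(146,74),(116,368)],[(108,92),(366,256)])
fitpin(.015,[(264,264),(259,568)],[(374,102),(684,250)])
E
python3 fit.py
```

```text
both [ 0.53571663  0.2257664  -0.17744009] -10.166568300527024 [[0.74, -0.41], [0.93, -0.51], [0.65, -0.53], [0.88, -0.49], [0.18, 0.46], [-2.44, -0.16], [-0.53, -1.13], [0.33, 1.17], [-2.07, 2.01], [1.97, -1.64], [1.77, -0.4]]
top [ 0.53446992  0.22600401 -0.17515145] -10.035438857042417 [[0.68, -0.07], [0.87, -0.14], [0.57, -0.13], [0.8, -0.05], [0.15, 0.99], [-2.43, 0.18], [-0.61, -0.83]]
side [ 0.53778574  0.22541808 -0.1734281 ] -9.936698386927835 [[0.08, 0.67], [-2.33, 1.5], [1.39, -2.25], [1.23, -1.0]]
both 0.01 [ 0.64450998 -0.0931014  -0.12081374] [-0.4 -0.3 -0.4  0.3  0.2 -0.6  0.3 -0.3]
top 0.01 [ 0.64441656 -0.0943093  -0.12173821] [ 0.  -0.3 -0.   0.3]
[[ 0.76258214 -0.10876152]
 [ 0.52621621 -0.07985068]] 0.23812747099409698
both 0.015 [ 0.48577643 -0.19269898 -0.0334446 ] [-0.6  0.1  0.  -0.1  0.4 -0.8 -0.1 -0. ]
top 0.015 [ 0.48588625 -0.19361804 -0.0412054 ] [-0.   0.1  0.  -0.1]
[[ 0.60612597 -0.19857832]
 [ 0.36565903 -0.18865935]] 0.24067141939140418
```

Run:
```python
from h import *
s=env.state();c=cal('wrist');Rc=cv2.Rodrigues(c[1])[0];o=-Rc.T@c[2]
Rt=R.from_rotvec(s['eef_rot']).as_matrix()
print('tool axes cols\n',Rt.round(3));print('cam in tool',Rt.T@(o-s['tool_pos']));print('cam axes in tool\n',(Rt.T@Rc.T).round(3))
# refit block w/ holes + back edge
import io,contextlib
with contextlib.redirect_stdout(io.StringIO()):
    import fit
q=fit.least_squares(lambda p:fit.res(p)[:8],fit.x0);print(q.x,q.fun.round(2))
```

```text
tool axes cols
 [[-0.     0.219 -0.976]
 [ 0.001 -0.976 -0.219]
 [-1.    -0.001  0.   ]]
cam in tool [-1.51356246e-01  6.94765511e-05 -7.39728365e-02]
cam axes in tool
 [[-0.    -0.269  0.963]
 [ 1.     0.001  0.   ]
 [-0.001  0.963  0.269]]
[ 0.53423164  0.22819396 -0.17561515] [-0.05  0.04  0.14 -0.04 -0.15 -0.04  0.07  0.03]
```

Request:
send_rows --offset '[[50, 45, 10], [50, 50, 10], [50, 55, 10], [45, 60, 10], [40, 60, 10]]' --delta_rot '[[0, 0, 0], [0, 0, 0], [0, 0, 0], [0, 0, 0], [0, 0, 0]]' --jaw '[1, 1, 1, 1, 1]'

```text
clock: 0.78
tool_pos: [0.3408, -0.376, 0.2769]
eef_rot: [2.105, 0.234, -2.105]
ft_force: [0.9, -0.7, -0.3]
width: 0.0875
```

Request:
send_rows --offset '[[30, 60, 10], [30, 60, 10], [20, 60, 0], [20, 60, 0], [10, 60, 0]]' --delta_rot '[[0, 0, 0], [0, 0, 0], [0, 0, 0], [0, 0, 0], [0, 0, 0]]' --jaw '[1, 1, 1, 1, 1]'

```text
clock: 1.4
tool_pos: [0.445, -0.0865, 0.2952]
eef_rot: [2.105, 0.233, -2.104]
ft_force: [1.0, -0.9, -0.1]
width: 0.0881
```

Request:
send_rows --offset '[[10, 60, 0], [0, 60, 0], [0, 60, 0], [0, 50, 0], [0, 0, 0]]' --delta_rot '[[0, 0, 0], [0, 0, 0], [0, 0, 0], [0, 0, 0], [0, 0, 0]]' --jaw '[1, 1, 1, 1, 1]'

```text
clock: 2.02
tool_pos: [0.4537, 0.1454, 0.2952]
eef_rot: [2.101, 0.242, -2.102]
ft_force: [0.3, -1.0, -0.2]
width: 0.0881
```

Request:
send_rows --offset '[[0, 0, 0], [0, 0, 0]]' --delta_rot '[[0, 0, 0], [0, 0, 0]]' --jaw '[1, 1]'

```text
clock: 2.28
tool_pos: [0.4548, 0.1397, 0.2951]
eef_rot: [2.106, 0.23, -2.106]
ft_force: [0.5, -0.6, 1.1]
width: 0.088
```

```bash
cat > shot.py <<'E'
import sys,pickle
from h import *
n,name=sys.argv[1],sys.argv[2]
s=env.state();c=cal(n);im=env.snapshot(n)
cv2.imwrite(f'pics/{name}.png',im[:,:,::-1]);pickle.dump((s,c),open(f'pics/{name}.pkl','wb'))
print(s['clock'],s['tool_pos'].round(4),s['eef_rot'].round(3),s['joint_positions'].round(3),s['joint_vel'].round(3).max())
E
python3 shot.py wrist w1
```

```text
2.275 [0.4548 0.1397 0.2951] [ 2.106  0.23  -2.106] [ 0.17   0.155 -0.634  1.824  0.099  1.195 -1.847] 0.002
```

View pics/w1.png

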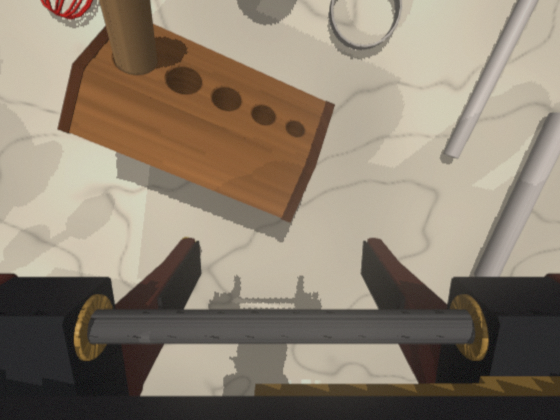

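Request:
send_rows --offset '[[20, 5, 0], [20, 5, 0], [20, 5, 0], [20, 5, 0], [20, 0, 0]]' --delta_rot '[[0, 0, 0.18], [0, 0, 0.18], [0, 0, 0.18], [0, 0, 0.18], [0, 0, 0.18]]' --jaw '[1, 1, 1, 1, 1]'

```text
clock: 2.95
tool_pos: [0.5554, 0.1604, 0.2952]
eef_rot: [1.529, 0.964, -1.529]
ft_force: [-0.1, 0.1, 0.2]
width: 0.0874
```

Request:
send_rows --offset '[[5, 0, 0], [0, 0, 0], [0, 0, 0], [0, 0, 0], [0, 0, 0]]' --delta_rot '[[0, 0, 0.18], [0, 0, 0.18], [0, 0, 0.18], [0, 0, 0.18], [0, 0, 0.18]]' --jaw '[1, 1, 1, 1, 1]'

```text
clock: 3.58
tool_pos: [0.5599, 0.1599, 0.2951]
eef_rot: [0.868, 1.39, -0.869]
ft_force: [0.1, -0.2, 0.3]
width: 0.0879
```

Request:
send_rows --offset '[[0, 0, 0], [0, 0, 0], [0, 0, 0], [0, 0, 0], [0, 0, 0]]' --delta_rot '[[0, 0, 0.18], [0, 0, 0.18], [0, 0, 0.18], [0, 0, 0.18], [0, 0, 0.18]]' --jaw '[1, 1, 1, 1, 1]'

```text
clock: 4.2
tool_pos: [0.5599, 0.1598, 0.2951]
eef_rot: [0.17, 1.564, -0.171]
ft_force: [0.1, 0.6, -0.3]
width: 0.0876
```

Request:
send_rows --offset '[[0, 0, 0], [0, 0, 0]]' --delta_rot '[[0, 0, 0], [0, 0, 0]]' --jaw '[1, 1]'

```text
clock: 4.45
tool_pos: [0.5598, 0.1606, 0.2951]
eef_rot: [0.177, 1.564, -0.177]
ft_force: [0.3, 0.0, 0.0]
width: 0.0881
```

```bash
python3 shot.py wrist w2
```

```text
4.45 [0.5598 0.1606 0.2951] [ 0.177  1.564 -0.177] [ 0.413  0.52  -1.13   1.569  0.478  1.358  0.577] 0.009
```

View pics/w2.png

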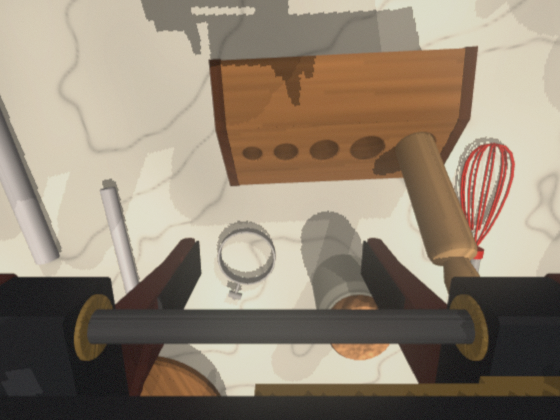

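Run:
```python
from h import *
a=cv2.imread('pics/w1.png')[:,:,::-1];b=cv2.imread('pics/w2.png')[:,:,::-1]
A=cv2.resize(a[60:150,150:320],None,fx=4.4,fy=4.4,interpolation=cv2.INTER_CUBIC);B=cv2.resize(b[130:172,230:400],None,fx=4.4,fy=4.4,interpolation=cv2.INTER_CUBIC)
cv2.imwrite('pics/c5.png',np.vstack([A,B])[:,:,::-1])
```

```text
(no output)
```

View pics/c5.png

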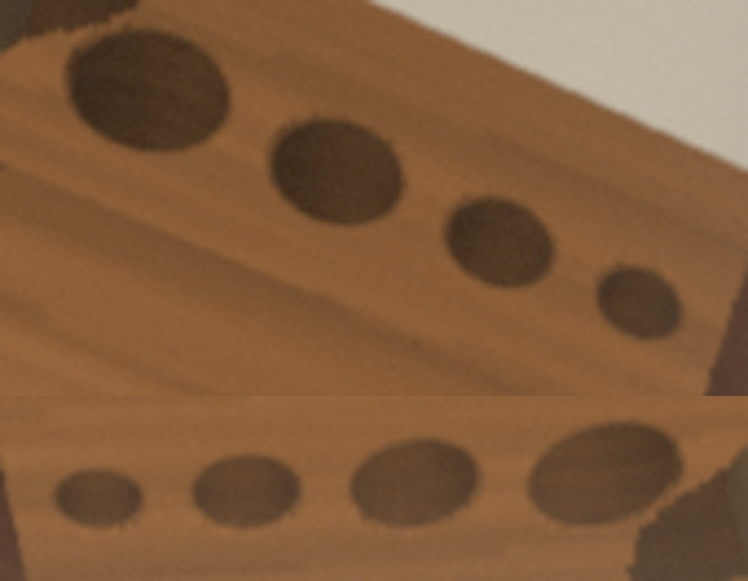

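```bash
cat > fit2.py <<'E'
from h import *
import pickle
from scipy.optimize import least_squares
a=np.radians(40);zf=np.array([np.sin(a),0,np.cos(a)]);xf=np.array([np.cos(a),0,-np.sin(a)])
Y={20:-.093,25:-.0565,30:-.015,35:.0315}
seeds={'w1':{20:(295,129),25:(263,115),30:(226,99),35:(184,80)},'w2':{20:(252,153),25:(286,151),30:(323,149)}}
obs=[]
for n,sd in seeds.items():
    im=cv2.imread(f'pics/{n}.png')[:,:,2].astype(np.float32)
    for d,(u,v) in sd.items():
        h=int(d*.7);k=6
        w=cv2.GaussianBlur(im,(0,0),.7)[v-h:v+h+1,u-h:u+h+1]
        W=cv2.resize(w,None,fx=k,fy=k,interpolation=cv2.INTER_CUBIC)
        t,m=cv2.threshold(cv2.normalize(W,None,0,255,cv2.NORM_MINMAX).astype(np.uint8),0,255,cv2.THRESH_BINARY_INV+cv2.THRESH_OTSU)
        nb,l,st,ce=cv2.connectedComponentsWithStats(m)
        i=l[h*k+3,h*k+3];c=ce[i]
        cs,_=cv2.findContours((l==i).astype(np.uint8),cv2.RETR_EXTERNAL,cv2.CHAIN_APPROX_NONE)
        e=cv2.fitEllipse(max(cs,key=len))
        uv=((np.array(e[0])+.5)/k-.5)+[u-h,v-h]
        print(n,d,uv.round(2),(((c+.5)/k-.5)+[u-h,v-h]).round(2),np.round(np.array(e[1])/k,1))
        obs.append((n,d,uv))
C={n:pickle.load(open(f'pics/{n}.pkl','rb'))[1] for n in seeds}
def pt(p,d): return R.from_euler('z',p[2]).apply(np.array([0,Y[d],.092]))+[p[0],p[1],0]
def res(p):
    r=[]
    for n,d,uv in obs:
        K,rv,tv=C[n]
        Rm=R.from_rotvec(p[6:9]).as_matrix()@cv2.Rodrigues(rv)[0]
        q=proj((K,cv2.Rodrigues(Rm)[0],R.from_rotvec(p[6:9]).apply(tv)+p[3:6]),pt(p,d))[0]
        r.append((q-uv)/.3)
    return np.r_[np.ravel(r),p[3:6]/.002,p[6:9]/.004]
r=least_squares(res,np.r_[.534,.228,-.175,np.zeros(6)],x_scale=np.r_[.01,.01,.05,[.002]*3,[.004]*3])
cov=np.linalg.inv(r.jac.T@r.jac)
print(r.x.round(4),np.degrees(r.x[2]));print('sd',np.sqrt(np.diag(cov))[:3].round(5));print((r.fun[:-6]*.3).reshape(-1,2).round(2).tolist())
np.save('block.npy',r.x[:3]);np.save('cambias.npy',r.x[3:])
E
python3 fit2.py
```

```text
w1 20 [294.79 128.42] [294.79 128.42] [15.3 20.9]
w1 25 [262.97 114.61] [262.97 114.62] [19.3 25.8]
w1 30 [225.87  98.49] [225.88  98.5 ] [23.5 31.2]
w1 35 [183.06  79.93] [183.06  79.93] [27.5 37.7]
w2 20 [251.94 152.71] [251.93 152.7 ] [12.8 20.9]
w2 25 [285.58 151.08] [285.57 151.08] [16.1 25.2]
w2 30 [323.97 149.23] [323.96 149.23] [19.4 30. ]
[ 5.349e-01  2.297e-01 -1.784e-01  0.000e+00  1.000e-04 -8.000e-04
  2.000e-04 -2.000e-04 -0.000e+00] -10.223756542567573
sd [0.00033 0.00018 0.00491]
[[0.01, -0.01], [-0.03, -0.02], [-0.03, 0.0], [0.04, 0.03], [0.03, -0.04], [0.01, -0.0], [-0.04, 0.04]]
```

Request:
send_rows --offset '[[-7, -55, 0], [-7, -55, -10], [-7, -55, -20], [-7, -55, -30], [-7, -55, -30]]' --delta_rot '[[0, 0, 0.05], [0, 0, 0.05], [0, 0, 0.05], [0, 0, 0.04], [0, 0, 0]]' --jaw '[1, 1, 1, 1, 1]'

```text
clock: 5.12
tool_pos: [0.5244, -0.1148, 0.2052]
eef_rot: [0.025, 1.57, -0.027]
ft_force: [0.4, -0.5, -1.0]
width: 0.0879
```

Request:
send_rows --offset '[[-7, -55, -20], [-2, -25, 0], [0, 0, 0], [0, 0, 0]]' --delta_rot '[[0, 0, 0], [0, 0, 0], [0, 0, 0], [0, 0, 0]]' --jaw '[1, 1, 1, 1]'

```text
clock: 5.62
tool_pos: [0.516, -0.1914, 0.1862]
eef_rot: [0.024, 1.57, -0.024]
ft_force: [-0.1, -0.6, 0.0]
width: 0.0878
```

```bash
python3 shot.py wrist w3
```

```text
5.625 [ 0.516  -0.1914  0.1862] [ 0.024  1.57  -0.024] [ 1.087  0.6   -1.154  1.785  0.598  1.16   1.283] 0.007
```

View pics/w3.png

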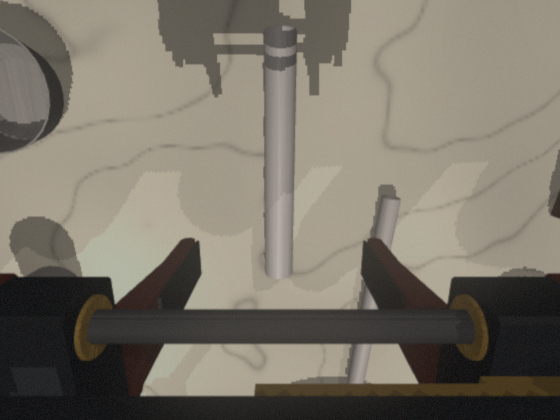

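Run:
```python
from h import *
import pickle
c=pickle.load(open('pics/w3.pkl','rb'))[1]
P=back(c,[(280.2,60),(279.5,260)],.015);print(P)
d=P[1]-P[0];print('yaw',np.arctan2(d[1],d[0]))
print('ends',back(c,[(280.5,27),(280.5,42),(279.4,277)],[.0,.03,.015][1]), back(c,[(279.4,277)],.015))
W=lambda r: r
im=cv2.imread('pics/w3.png')[:,:,::-1]
crop(im,250,15,310,115,6,'pics/c6.png')
```

```text
[[ 0.39291991 -0.1880557   0.015     ]
 [ 0.59277475 -0.19491814  0.015     ]]
yaw -0.03432362898568629
ends [[ 0.36929341 -0.18705776  0.03      ]
 [ 0.38093222 -0.18741023  0.03      ]
 [ 0.60523688 -0.19535969  0.03      ]] [[ 0.61315729 -0.19566269  0.015     ]]
```

View pics/c6.png

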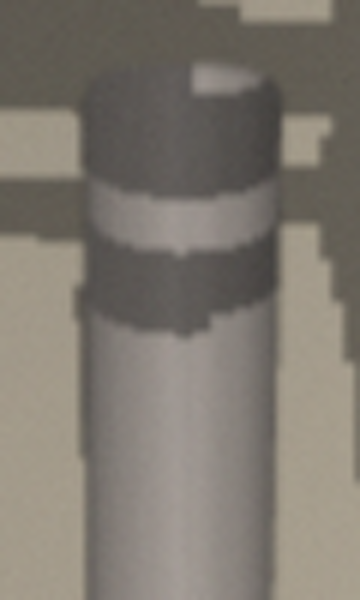

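Request:
send_rows --offset '[[0, -1, -50], [0, 0, -50], [0, 0, -42], [0, 0, -20], [0, 0, -10]]' --delta_rot '[[0, 0, -0.004], [0, 0, 0], [0, 0, 0], [0, 0, 0], [0, 0, 0]]' --jaw '[1, 1, 1, 1, 1]'

```text
clock: 6.3
tool_pos: [0.5162, -0.1927, 0.0136]
eef_rot: [0.027, 1.57, -0.026]
ft_force: [0.8, -0.9, -0.4]
width: 0.0877
```

Request:
send_rows --offset '[[0, 0, 0], [0, 0, 0], [0, 0, 0], [0, 0, 0], [0, 0, 0]]' --delta_rot '[[0, 0, 0], [0, 0, 0], [0, 0, 0], [0, 0, 0], [0, 0, 0]]' --jaw '[0.5, 0.3, 0.2, 0.2, 0.2]' --force 30

```text
clock: 6.92
tool_pos: [0.5158, -0.1939, 0.014]
eef_rot: [0.027, 1.57, -0.028]
ft_force: [1.1, 0.2, 0.7]
width: 0.0414
```

Request:
send_rows --offset '[[0, 0, 0], [0, 0, 0], [0, 0, 0]]' --delta_rot '[[0, 0, 0], [0, 0, 0], [0, 0, 0]]' --jaw '[0.1, 0.1, 0.1]'

```text
clock: 7.3
tool_pos: [0.5157, -0.1937, 0.0137]
eef_rot: [0.027, 1.571, -0.027]
ft_force: [0.5, 0.4, 1.3]
width: 0.0296
```

```bash
cat > fr.py <<'E'
from h import *
b=np.load('block.npy')
Rf=R.from_euler('z',b[2])*R.from_euler('y',np.radians(40));of=np.array([b[0],b[1],.092])
def w(p): return Rf.apply(p)+of
def go(p,Rt=Rf):
    s=env.state();d=(w(p)-s['tool_pos'])*1000;rr=(Rt*R.from_rotvec(s['eef_rot']).inv()).as_rotvec()
    print('target',w(p).round(4),'offset mm',d.round(1),'rot',rr.round(4))
def where():
    s=env.state();q=Rf.inv().apply(s['tool_pos']-of);e=(Rf.inv()*R.from_rotvec(s['eef_rot'])).as_rotvec()
    f=Rf.inv().apply(s['ft_force']);m=s['moment']
    print('t',round(s['clock'],2),'face xyz mm',(q*1000).round(2),'rotErr',e.round(4),'F_face',f.round(1),'w',round(s['width'],4),'q',s['joint_positions'].round(2))
E
python3 - <<'E'
from fr import *
where();go([.0013,-.015,.1745]);go([.0013,-.015,.2])
print('axes (cols)',Rf.as_matrix().round(4).tolist())
E
```

```text
t 7.3 face xyz mm [  93.44 -420.13  -23.78] rotErr [-0.1344  0.8712  0.0627] F_face [-0.6  0.5  1.3] w 0.0296 q [ 0.95  0.8  -0.95  1.91  0.84  0.89  1.1 ]
target [0.6436 0.1949 0.2248] offset mm [127.9 388.6 211.1] rot [-0.093  -0.8685 -0.1344]
target [0.6597 0.192  0.2444] offset mm [144.  385.7 230.7] rot [-0.093  -0.8685 -0.1344]
axes (cols) [[0.7539, 0.1775, 0.6326], [-0.136, 0.9841, -0.1141], [-0.6428, 0.0, 0.766]]
```

Run:
```python
from fr import *
c=cal('top');print('jar',back(c,[(191,118)],.128),'ring',back(c,[(238,149),(248,132)],.018))
print(w([.0013,-.015,.0745]))
```

```text
jar [[0.74027841 0.21000461 0.128     ]] ring [[0.6658042  0.07913442 0.018     ]
 [0.72024114 0.04637191 0.018     ]]
[0.58029637 0.206302   0.14823469]
```

Request:
send_rows --offset '[[0, 0, 50], [0, 0, 50], [10, 20, 50], [25, 50, 40], [25, 50, 20]]' --delta_rot '[[0, 0, 0], [0, 0, 0], [0, 0, 0], [-0.017, -0.17, -0.026], [-0.017, -0.17, -0.026]]' --jaw '[0.1, 0.1, 0.1, 0.1, 0.1]'

```text
clock: 7.92
tool_pos: [0.5751, -0.0768, 0.2223]
eef_rot: [0.046, 1.221, -0.086]
ft_force: [0.7, -0.3, -1.8]
width: 0.0295
```

Request:
send_rows --offset '[[25, 50, 10], [25, 50, 10], [20, 50, 0], [14, 50, 0], [0, 50, 0]]' --delta_rot '[[-0.017, -0.17, -0.026], [-0.017, -0.17, -0.026], [-0.017, -0.17, -0.026], [0, 0, 0], [0, 0, 0]]' --jaw '[0.1, 0.1, 0.1, 0.1, 0.1]'

```text
clock: 8.55
tool_pos: [0.6358, 0.1107, 0.2299]
eef_rot: [0.041, 0.9, -0.177]
ft_force: [1.0, -0.2, -0.7]
width: 0.0294
```

Request:
send_rows --offset '[[0, 15, 0], [0, 0, 0], [0, 0, 0]]' --delta_rot '[[0, 0, 0], [0, 0, 0], [0, 0, 0]]' --jaw '[0.1, 0.1, 0.1]'

```text
clock: 8.93
tool_pos: [0.6356, 0.1223, 0.2295]
eef_rot: [0.041, 0.901, -0.178]
ft_force: [-0.4, -0.2, -0.8]
width: 0.0292
```

Run:
```python
from fr import *
where();go([.0013,-.015,.1745])
for n in('side','top'):
    im=env.snapshot(n)
    cv2.imwrite(f'pics/{n}1.png',im[:,:,::-1])
```

```text
t 8.93 face xyz mm [  2.19 -87.85 181.34] rotErr [-0.0318  0.2018 -0.0242] F_face [ 0.3 -0.3 -0.9] w 0.0292 q [ 0.3   0.37 -0.95  2.03  1.27  0.78 -0.05]
target [0.6436 0.1949 0.2248] offset mm [ 7.9 72.6 -4.7] rot [ 0.0035 -0.2056 -0.0019]
```

View pics/side1.png

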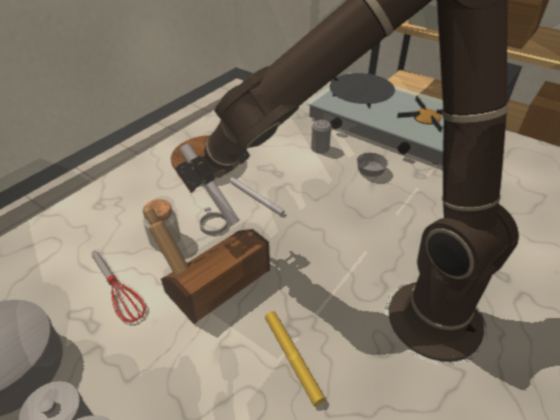

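View pics/top1.png

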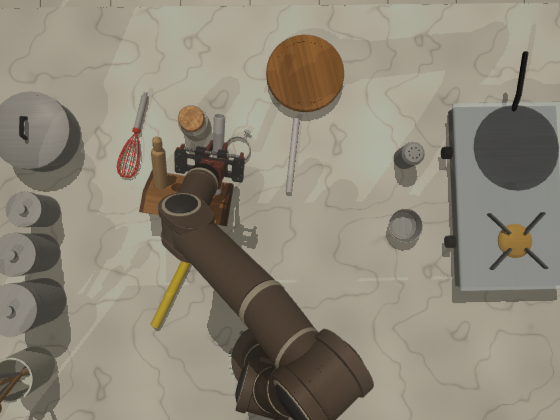

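Request:
send_rows --offset '[[4, 30, 0], [4, 40, 0], [0, 3, 0], [0, 0, 0]]' --delta_rot '[[0.0017, -0.1, -0.001], [0.0017, -0.1, -0.001], [0, -0.006, 0], [0, 0, 0]]' --jaw '[0.1, 0.1, 0.1, 0.1]'

```text
clock: 9.52
tool_pos: [0.6437, 0.1964, 0.2296]
eef_rot: [0.061, 0.697, -0.17]
ft_force: [0.6, -0.3, 0.2]
width: 0.0293
```

Run:
```python
from fr import *
where();go([.0013,-.015,.1745]);print(env.state()['moment'])
```

```text
t 9.53 face xyz mm [ -1.88 -13.44 178.08] rotErr [-0.0012  0.0002  0.001 ] F_face [ 0.3 -0.2  0.5] w 0.0293 q [ 0.05  0.43 -0.88  2.09  1.62  0.93 -0.51]
target [0.6436 0.1949 0.2248] offset mm [-0.1 -1.6 -4.8] rot [ 0.0003 -0.0003 -0.0015]
[ 0.11903126  0.79295265 -0.02459114]
```

```bash
cat > ov.py <<'E'
import sys
from fr import *
# overlay predicted held pin (radius r, grasp offset g, axis offset ax) on views
r,g,ax,tag=float(sys.argv[1]),float(sys.argv[2]),float(sys.argv[3]),sys.argv[4]
s=env.state();Rt=R.from_rotvec(s['eef_rot']);
ce=[(np.array([ax,0,z])) for z in(-g+.12,-g-.12)]
th=np.linspace(0,2*np.pi,40)
outs=[]
for n,bx in(('side',(110,120,270,300)),('wrist',(200,0,360,300))):
    c=cal(n);im=env.snapshot(n)[:,:,::-1].copy()
    k=4 if n=='side' else 2
    x0,y0,x1,y1=bx;o=cv2.resize(im[y0:y1,x0:x1],None,fx=k,fy=k,interpolation=cv2.INTER_CUBIC);raw=o.copy()
    for e in ce:
        P=Rt.apply(e+r*np.c_[np.cos(th),np.sin(th),0*th])+s['tool_pos']
        q=((proj(c,P)+.5-[x0,y0])*k).astype(int);cv2.polylines(o,[q.reshape(-1,1,2)],True,(0,255,0),1)
    for t in (0,np.pi/2,np.pi,-np.pi/2):
        P=Rt.apply(np.array([e+r*np.array([np.cos(t),np.sin(t),0]) for e in ce]))+s['tool_pos']
        q=((proj(c,P)+.5-[x0,y0])*k).astype(int);cv2.line(o,tuple(map(int,q[0])),tuple(map(int,q[1])),(0,0,255),1)
    cv2.imwrite(f'pics/{tag}_{n}.png',o)
where()
E
python3 ov.py .015 .0295 -.0013 o1
```

```text
t 9.62 face xyz mm [ -1.66 -14.39 178.98] rotErr [ 0.0004 -0.0008 -0.0003] F_face [ 0.9 -1.1 -0.2] w 0.0295 q [ 0.05  0.43 -0.88  2.09  1.62  0.93 -0.51]
```

View pics/o1_side.png

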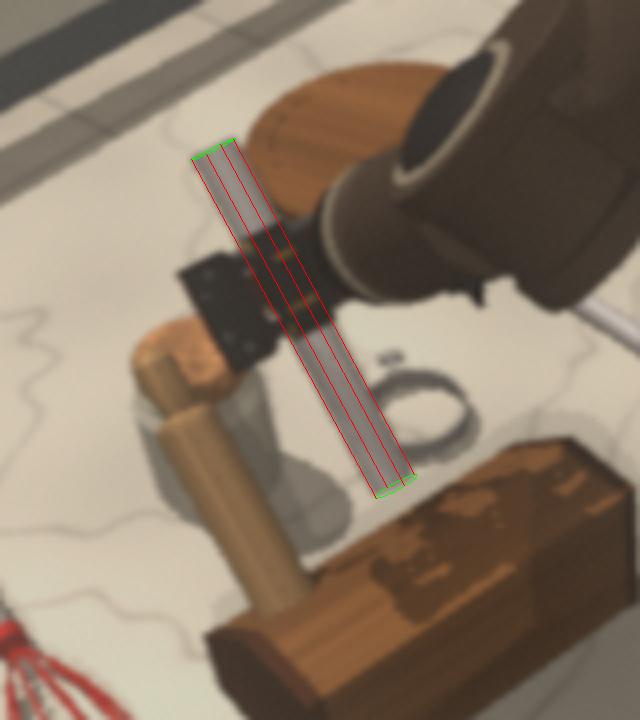

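View pics/o1_wrist.png

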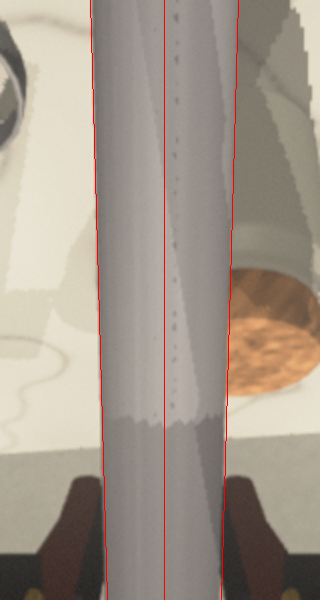

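Run:
```python
from fr import *
go([.0013,-.015,.1745])
```

```text
target [0.6436 0.1949 0.2248] offset mm [-0.7 -0.5 -5.3] rot [0.     0.0008 0.0005]
```

Request:
send_rows --offset '[[-0.5, -0.8, -5], [0, 0, 0], [0, 0, 0]]' --delta_rot '[[0, 0, 0], [0, 0, 0], [0, 0, 0]]' --jaw '[0.1, 0.1, 0.1]'

```text
clock: 10.0
tool_pos: [0.6433, 0.1962, 0.225]
eef_rot: [0.062, 0.695, -0.169]
ft_force: [-0.0, 0.0, -0.5]
width: 0.0293
```

```bash
python3 -c "
from fr import *
where();where()"
```

```text
t 10.0 face xyz mm [  0.84 -13.75 174.28] rotErr [-0.0006 -0.0008  0.0019] F_face [ 0.3  0.  -0.4] w 0.0293 q [ 0.05  0.44 -0.88  2.1   1.63  0.94 -0.53]
t 10.0 face xyz mm [  0.84 -13.75 174.28] rotErr [-0.0006 -0.0008  0.0019] F_face [ 0.3  0.  -0.4] w 0.0293 q [ 0.05  0.44 -0.88  2.1   1.63  0.94 -0.53]
```

Request:
send_rows --offset '[[0, 0, 0]]' --delta_rot '[[0, 0, 0]]' --jaw '[0.1]'

```text
clock: 10.12
tool_pos: [0.6432, 0.1967, 0.2251]
eef_rot: [0.062, 0.695, -0.169]
ft_force: [0.9, -0.4, -0.7]
width: 0.0295
```

```bash
python3 -c "
from fr import *
where();where()"
```

```text
t 10.12 face xyz mm [  0.66 -13.31 174.27] rotErr [-0.0008 -0.001   0.0024] F_face [ 1.2 -0.2  0.1] w 0.0295 q [ 0.05  0.44 -0.88  2.1   1.63  0.94 -0.53]
t 10.12 face xyz mm [  0.66 -13.31 174.27] rotErr [-0.0008 -0.001   0.0024] F_face [ 1.2 -0.2  0.1] w 0.0295 q [ 0.05  0.44 -0.88  2.1   1.63  0.94 -0.53]
```

Request:
send_rows --offset '[[0, 0, 0]]' --delta_rot '[[0, 0, 0]]' --jaw '[0.1]'

```text
clock: 10.25
tool_pos: [0.6432, 0.1968, 0.2251]
eef_rot: [0.062, 0.695, -0.168]
ft_force: [-0.6, 0.7, -1.1]
width: 0.0295
```

```bash
python3 -c "
from fr import *
where();go([.0013,-.015,.1745])"
```

```text
t 10.25 face xyz mm [  0.62 -13.2  174.23] rotErr [-0.0009 -0.001   0.0026] F_face [ 0.2  0.6 -1.3] w 0.0295 q [ 0.05  0.44 -0.88  2.1   1.63  0.94 -0.53]
target [0.6436 0.1949 0.2248] offset mm [ 0.4 -1.9 -0.2] rot [-0.0007  0.0012 -0.0026]
```

Request:
send_rows --offset '[[0.4, -1.9, -0.2], [0, 0, 0], [0, 0, 0]]' --delta_rot '[[-0.001, 0.001, -0.0026], [0, 0, 0], [0, 0, 0]]' --jaw '[0.1, 0.1, 0.1]'

```text
clock: 10.62
tool_pos: [0.6436, 0.1948, 0.2248]
eef_rot: [0.062, 0.696, -0.171]
ft_force: [-0.8, 0.6, -1.5]
width: 0.0296
```

```bash
python3 -c "
from fr import *
where();go([.0013,-.015,.1745])"
```

```text
t 10.62 face xyz mm [  1.36 -15.06 174.46] rotErr [-0.0002 -0.0001 -0.0002] F_face [ 0.3  0.4 -1.7] w 0.0296 q [ 0.05  0.44 -0.88  2.1   1.63  0.94 -0.52]
target [0.6436 0.1949 0.2248] offset mm [-0.   0.1  0.1] rot [0.0003 0.0001 0.    ]
```

Request:
send_rows --offset '[[-6.3, 1.1, -7.7], [-4.4, 0.8, -5.4], [-2, 0.4, -2.3], [0, 0, 0]]' --delta_rot '[[0, 0, 0], [0, 0, 0], [0, 0, 0], [0, 0, 0]]' --jaw '[0.1, 0.1, 0.1, 0.1]'

```text
clock: 11.12
tool_pos: [0.6306, 0.1973, 0.209]
eef_rot: [0.062, 0.697, -0.171]
ft_force: [-0.5, -0.9, -1.6]
width: 0.029
```

```bash
python3 -c "
from fr import *
where();go([.0013,-.015,.1545])"
```

```text
t 11.12 face xyz mm [  1.39 -14.93 153.96] rotErr [-0.0007  0.0003 -0.0001] F_face [ 0.8 -1.  -1.4] w 0.029 q [ 0.03  0.46 -0.88  2.13  1.66  0.96 -0.59]
target [0.6309 0.1972 0.2095] offset mm [ 0.3 -0.1  0.5] rot [ 0.0005 -0.0004 -0.0004]
```

Feel in 1.5–2 mm steps.

Request:
send_rows --offset '[[-1.3, 0.2, -1.5], [-1.3, 0.2, -1.5], [0, 0, 0]]' --delta_rot '[[0, 0, 0], [0, 0, 0], [0, 0, 0]]' --jaw '[0.1, 0.1, 0.1]'

```text
clock: 11.5
tool_pos: [0.6282, 0.1975, 0.2063]
eef_rot: [0.062, 0.696, -0.171]
ft_force: [0.4, -0.3, -2.1]
width: 0.0293
```

Request:
send_rows --offset '[[-1.3, 0.2, -1.5], [0, 0, 0]]' --delta_rot '[[0, 0, 0], [0, 0, 0]]' --jaw '[0.1, 0.1]'

```text
clock: 11.75
tool_pos: [0.6268, 0.1978, 0.2047]
eef_rot: [0.062, 0.696, -0.171]
ft_force: [-0.4, 0.6, -1.1]
width: 0.0294
```

```bash
python3 -c "
from fr import *
where()"
```

```text
t 11.75 face xyz mm [  1.23 -15.16 148.19] rotErr [-0.0003  0.     -0.0002] F_face [ 0.4  0.5 -1.1] w 0.0294 q [ 0.02  0.46 -0.88  2.14  1.67  0.97 -0.6 ]
```

Request:
send_rows --offset '[[-1.3, 0.2, -1.5], [0, 0, 0]]' --delta_rot '[[0, 0, 0], [0, 0, 0]]' --jaw '[0.1, 0.1]'

```text
clock: 12.0
tool_pos: [0.6255, 0.1979, 0.2032]
eef_rot: [0.062, 0.696, -0.171]
ft_force: [0.0, 0.1, -1.6]
width: 0.0294
```

Request:
send_rows --offset '[[-1.3, 0.2, -1.5], [0, 0, 0]]' --delta_rot '[[0, 0, 0], [0, 0, 0]]' --jaw '[0.1, 0.1]'

```text
clock: 12.25
tool_pos: [0.6242, 0.1982, 0.2017]
eef_rot: [0.062, 0.696, -0.171]
ft_force: [0.0, 0.0, -0.7]
width: 0.0294
```

Request:
send_rows --offset '[[-1.3, 0.2, -1.5], [0, 0, 0]]' --delta_rot '[[0, 0, 0], [0, 0, 0]]' --jaw '[0.1, 0.1]'

```text
clock: 12.5
tool_pos: [0.6229, 0.1984, 0.2002]
eef_rot: [0.062, 0.696, -0.171]
ft_force: [0.3, -0.5, -0.7]
width: 0.0294
```

```bash
python3 -c "
from fr import *
where()"
```

```text
t 12.5 face xyz mm [  1.1  -15.25 142.19] rotErr [-0.0003  0.0001 -0.0002] F_face [ 0.8 -0.4 -0.3] w 0.0294 q [ 0.01  0.47 -0.88  2.15  1.68  0.98 -0.62]
```

Request:
send_rows --offset '[[-3.1, 0.6, -3.9], [-3.1, 0.6, -3.9], [0, 0, 0]]' --delta_rot '[[0, 0, 0], [0, 0, 0], [0, 0, 0]]' --jaw '[0.1, 0.1, 0.1]'

```text
clock: 12.88
tool_pos: [0.6164, 0.1997, 0.192]
eef_rot: [0.061, 0.697, -0.171]
ft_force: [-0.1, -0.3, -1.1]
width: 0.0295
```

```bash
python3 -c "
from fr import *
where();go([.0013,-.015,.1225])"
```

```text
t 12.88 face xyz mm [  1.3  -15.1  131.58] rotErr [-0.0009  0.0007 -0.    ] F_face [ 0.7 -0.3 -0.8] w 0.0295 q [ 0.    0.48 -0.88  2.17  1.69  0.99 -0.65]
target [0.6107 0.2008 0.185 ] offset mm [-5.7  1.1 -7. ] rot [ 0.0006 -0.0008 -0.0005]
```

Request:
send_rows --offset '[[-3.2, 0.6, -3.9], [-3.2, 0.6, -3.8], [-3.2, 0.6, -3.8], [0, 0, 0]]' --delta_rot '[[0, 0, 0], [0, 0, 0], [0, 0, 0], [0, 0, 0]]' --jaw '[0.1, 0.1, 0.1, 0.1]'

```text
clock: 13.38
tool_pos: [0.6068, 0.2015, 0.1805]
eef_rot: [0.062, 0.697, -0.171]
ft_force: [0.4, -0.7, -1.5]
width: 0.0294
```

```bash
python3 -c "
from fr import *
where();go([.0013,-.015,.1])"
```

```text
t 13.38 face xyz mm [  1.2  -15.03 116.59] rotErr [-0.0009  0.0006 -0.    ] F_face [ 1.4 -0.6 -0.8] w 0.0294 q [-0.02  0.49 -0.88  2.19  1.71  1.01 -0.69]
target [0.5964 0.2034 0.1678] offset mm [-10.4   1.9 -12.8] rot [ 0.0006 -0.0007 -0.0005]
```

Request:
send_rows --offset '[[-3.2, 0.6, -3.8], [-3.2, 0.6, -3.8], [-3.2, 0.6, -3.8], [0, 0, 0]]' --delta_rot '[[0.0005, -0.0006, 0], [0, 0, 0], [0, 0, 0], [0, 0, 0]]' --jaw '[0.1, 0.1, 0.1, 0.1]'

```text
clock: 13.88
tool_pos: [0.5972, 0.2032, 0.1691]
eef_rot: [0.062, 0.696, -0.171]
ft_force: [-0.5, -0.1, -1.4]
width: 0.0293
```

Request:
send_rows --offset '[[-3.2, 0.6, -3.8], [-3.2, 0.6, -3.8], [-2.5, 0.5, -3.0], [0, 0, 0]]' --delta_rot '[[0, 0, 0], [0, 0, 0], [0, 0, 0], [0, 0, 0]]' --jaw '[0.1, 0.1, 0.1, 0.1]'

```text
clock: 14.38
tool_pos: [0.5884, 0.2049, 0.1586]
eef_rot: [0.062, 0.696, -0.171]
ft_force: [-0.0, -0.3, -1.8]
width: 0.0295
```

```bash
python3 -c "
from fr import *
where();go([.0013,-.015,.078])"
```

```text
t 14.38 face xyz mm [  0.95 -14.97  87.68] rotErr [-0.0003  0.0002  0.0002] F_face [ 1.2 -0.3 -1.4] w 0.0295 q [-0.06  0.53 -0.88  2.23  1.75  1.06 -0.78]
target [0.5825 0.2059 0.1509] offset mm [-5.9  1.  -7.6] rot [ 0.0001 -0.0002 -0.0003]
```

Request:
send_rows --offset '[[-2.4, 0.4, -3.1], [-2.4, 0.4, -3.1], [0, 0, 0]]' --delta_rot '[[0, 0, 0], [0, 0, 0], [0, 0, 0]]' --jaw '[0.1, 0.1, 0.1]'

```text
clock: 14.75
tool_pos: [0.5836, 0.2057, 0.1524]
eef_rot: [0.062, 0.696, -0.171]
ft_force: [0.0, -0.3, -1.5]
width: 0.0294
```

Request:
send_rows --offset '[[-1.3, 0.2, -1.5], [0, 0, 0]]' --delta_rot '[[0, 0, 0], [0, 0, 0]]' --jaw '[0.1, 0.1]'

```text
clock: 15.0
tool_pos: [0.5825, 0.2059, 0.1512]
eef_rot: [0.062, 0.696, -0.171]
ft_force: [0.1, -0.3, -1.8]
width: 0.0293
```

Request:
send_rows --offset '[[-1, 0.2, -1.1], [0, 0, 0]]' --delta_rot '[[0, 0, 0], [0, 0, 0]]' --jaw '[0.1, 0.1]'

```text
clock: 15.25
tool_pos: [0.5816, 0.206, 0.1502]
eef_rot: [0.063, 0.696, -0.171]
ft_force: [0.7, -0.4, -2.2]
width: 0.0292
```

```bash
python3 -c "
from fr import *
where();go([.0013,-.015,.0745])"
```

```text
t 15.25 face xyz mm [  1.05 -15.02  76.89] rotErr [ 0.0003 -0.0006  0.0001] F_face [ 2.  -0.2 -1.2] w 0.0292 q [-0.07  0.54 -0.87  2.25  1.76  1.08 -0.81]
target [0.5803 0.2063 0.1482] offset mm [-1.3  0.3 -2. ] rot [-0.0002  0.0006  0.0001]
```

Continue 1 mm steps until a clear reaction along +z of the face.

Request:
send_rows --offset '[[-0.6, 0.1, -0.8], [0, 0, 0]]' --delta_rot '[[0, 0, 0], [0, 0, 0]]' --jaw '[0.1, 0.1]'

```text
clock: 15.5
tool_pos: [0.581, 0.2061, 0.1494]
eef_rot: [0.063, 0.696, -0.171]
ft_force: [-0.0, -0.5, -1.5]
width: 0.0295
```

Request:
send_rows --offset '[[-0.6, 0.1, -0.8], [0, 0, 0]]' --delta_rot '[[0, 0, 0], [0, 0, 0]]' --jaw '[0.1, 0.1]'

```text
clock: 15.75
tool_pos: [0.5804, 0.2063, 0.1486]
eef_rot: [0.063, 0.696, -0.171]
ft_force: [0.1, -0.4, -1.9]
width: 0.0297
```

Request:
send_rows --offset '[[-0.6, 0.1, -0.8], [0, 0, 0]]' --delta_rot '[[0, 0, 0], [0, 0, 0]]' --jaw '[0.1, 0.1]'

```text
clock: 16.0
tool_pos: [0.5801, 0.2064, 0.1482]
eef_rot: [0.063, 0.695, -0.171]
ft_force: [1.9, -0.8, -0.0]
width: 0.0292
```

```bash
python3 -c "
from fr import *
where();go([.0013,-.015,.0745])"
```

```text
t 16.0 face xyz mm [  1.2  -14.97  74.34] rotErr [ 0.0005 -0.0014  0.0001] F_face [ 1.6 -0.4  1.3] w 0.0292 q [-0.08  0.55 -0.87  2.25  1.77  1.08 -0.82]
target [0.5803 0.2063 0.1482] offset mm [ 0.2 -0.1  0.1] rot [-0.0002  0.0015  0.0002]
```

Request:
send_rows --offset '[[-0.6, 0.1, -0.8], [0, 0, 0]]' --delta_rot '[[0, 0, 0], [0, 0, 0]]' --jaw '[0.1, 0.1]'

```text
clock: 16.25
tool_pos: [0.5801, 0.2064, 0.1481]
eef_rot: [0.063, 0.693, -0.172]
ft_force: [5.7, -1.4, 4.2]
width: 0.029
```

Request:
send_rows --offset '[[-0.6, 0.1, -0.8], [0, 0, 0]]' --delta_rot '[[0, 0, 0], [0, 0, 0]]' --jaw '[0.1, 0.1]'

```text
clock: 16.5
tool_pos: [0.5802, 0.2064, 0.148]
eef_rot: [0.063, 0.691, -0.172]
ft_force: [5.8, -1.4, 5.8]
width: 0.0295
```

Request:
send_rows --offset '[[-0.6, 0.1, -0.8], [0, 0, 0]]' --delta_rot '[[0, 0, 0], [0, 0, 0]]' --jaw '[0.1, 0.1]'

```text
clock: 16.75
tool_pos: [0.5802, 0.2064, 0.1479]
eef_rot: [0.063, 0.69, -0.173]
ft_force: [7.8, -2.0, 7.6]
width: 0.0294
```

```bash
python3 -c "
from fr import *
where();go([.0013,-.015,.0745])"
```

```text
t 16.75 face xyz mm [  1.46 -14.9   74.2 ] rotErr [ 0.0021 -0.0065 -0.0007] F_face [ 1.3 -0.6 11. ] w 0.0294 q [-0.08  0.55 -0.87  2.25  1.77  1.09 -0.83]
target [0.5803 0.2063 0.1482] offset mm [ 0.1 -0.1  0.3] rot [0.     0.0066 0.0018]
```

Request:
send_rows --offset '[[1.5, -0.3, 1.8], [0, 0, 0], [0, 0, 0], [0, 0, 0]]' --delta_rot '[[0, 0, 0], [0, 0, 0], [0, 0, 0], [0, 0, 0]]' --jaw '[0.1, 0.5, 0.65, 0.65]'

```text
clock: 17.25
tool_pos: [0.579, 0.2065, 0.1467]
eef_rot: [0.062, 0.697, -0.17]
ft_force: [-0.4, 0.4, -0.6]
width: 0.0555
```

```bash
python3 -c "
from fr import *
where()"
```

```text
t 17.25 face xyz mm [  1.29 -15.    72.49] rotErr [-0.0004  0.0006  0.0006] F_face [ 0.   0.4 -0.7] w 0.0555 q [-0.08  0.55 -0.87  2.25  1.77  1.08 -0.82]
```

Request:
send_rows --offset '[[-11, 2, 10], [-22, 4, 20], [-25, 4, 24], [-25, 4, 24], [0, 0, 30]]' --delta_rot '[[0, 0, 0], [0, 0, 0], [0, 0, 0], [0, 0, 0], [0, 0, 0]]' --jaw '[0.65, 0.65, 0.65, 0.7, 1]'

```text
clock: 17.88
tool_pos: [0.494, 0.2216, 0.2559]
eef_rot: [0.06, 0.696, -0.168]
ft_force: [0.2, -0.3, 0.5]
width: 0.0683
```

Run:
```python
from fr import *
where()
k=4;x0,y0,x1,y1=110,160,290,320
im=env.snapshot('side')[:,:,::-1];c=cal('side')
o=cv2.resize(im[y0:y1,x0:x1],None,fx=k,fy=k,interpolation=cv2.INTER_CUBIC)
th=np.linspace(0,2*np.pi,40)
for z in(.165,.0):
    P=w(np.c_[.015*np.cos(th),-.015+.015*np.sin(th),0*th+z]);q=((proj(c,P)+.5-[x0,y0])*k).astype(int);cv2.polylines(o,[q.reshape(-1,1,2)],True,(0,255,0),1)
cv2.imwrite('pics/side2.png',o);cv2.imwrite('pics/wr2.png',env.snapshot('wrist')[:,:,::-1])
```

```text
t 17.88 face xyz mm [-134.98  -15.29  100.65] rotErr [-0.0032 -0.0002  0.0025] F_face [-0.1 -0.3  0.5] w 0.0683 q [-0.03  0.22 -1.05  2.27  1.38  1.01 -0.61]
```

View pics/side2.png

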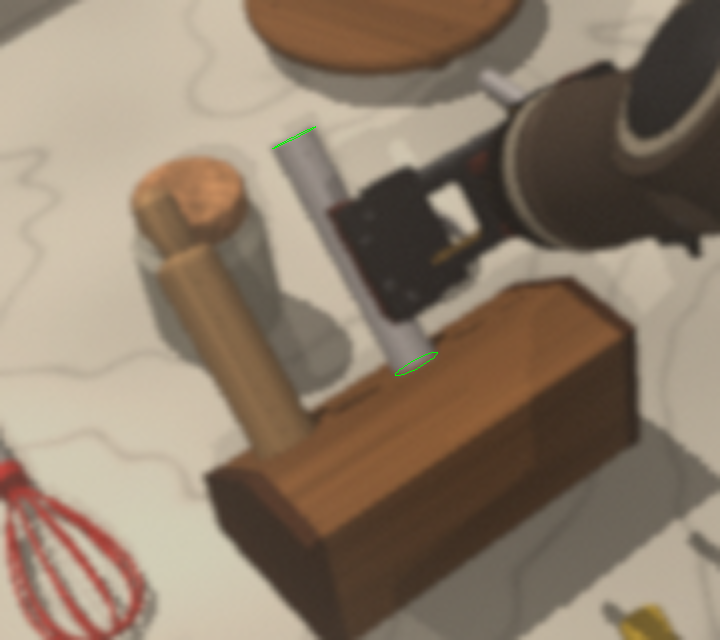

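View pics/wr2.png

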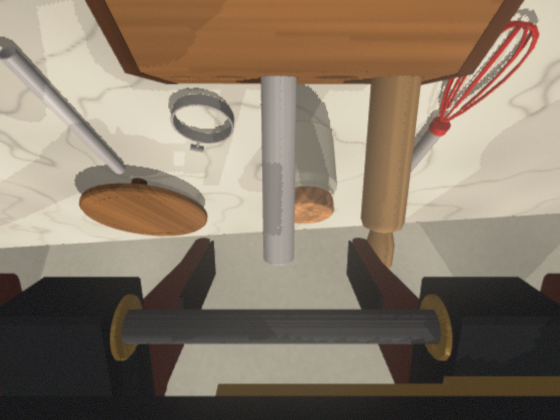

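Run:
```python
from fr import *
s=env.state();Rp=R.from_euler('z',-.121)*R.from_euler('y',np.pi/2)
print((Rp*R.from_rotvec(s['eef_rot']).inv()).as_rotvec(),(np.array([.674,-.098,.19])-s['tool_pos'])*1000)
```

```text
[0.1274709  0.86904982 0.05319683] [ 177.83495629 -319.98923704  -68.98247337]
```

Request:
send_rows --offset '[[0, -50, 0], [10, -50, 0], [20, -50, 0], [30, -50, -10], [30, -50, -10]]' --delta_rot '[[0, 0, 0], [0.02, 0.15, 0.008], [0.02, 0.15, 0.008], [0.02, 0.15, 0.008], [0.02, 0.15, 0.008]]' --jaw '[1, 1, 1, 1, 1]'

```text
clock: 18.6
tool_pos: [0.5453, 0.0418, 0.2308]
eef_rot: [0.033, 1.104, -0.192]
ft_force: [-0.6, 0.9, -0.5]
width: 0.088
```

Request:
send_rows --offset '[[30, -45, -15], [30, -20, -15], [28, 0, -15], [0, 0, 0], [0, 0, 0]]' --delta_rot '[[0.02, 0.15, 0.008], [0.02, 0.12, 0.008], [0, 0, 0], [0, 0, 0], [0, 0, 0]]' --jaw '[1, 1, 1, 1, 1]'

```text
clock: 19.23
tool_pos: [0.6324, -0.0218, 0.1854]
eef_rot: [0.034, 1.376, -0.163]
ft_force: [0.3, 0.2, 0.1]
width: 0.0879
```

Run:
```python
from fr import *
s=env.state();Rp=R.from_euler('z',-.121)*R.from_euler('y',np.pi/2)
print((Rp*R.from_rotvec(s['eef_rot']).inv()).as_rotvec(),(np.array([.674,-.098,.19])-s['tool_pos'])*1000)
```

```text
[0.09581206 0.18574588 0.00825309] [ 41.5745499  -76.20713112   4.5612868 ]
```

Request:
send_rows --offset '[[14, -26, 2], [14, -26, 2], [13, -24, 0], [0, 0, 0], [0, 0, 0]]' --delta_rot '[[0.034, 0.065, 0.003], [0.034, 0.065, 0.003], [0.028, 0.055, 0.002], [0, 0, 0], [0, 0, 0]]' --jaw '[1, 1, 1, 1, 1]'

```text
clock: 19.85
tool_pos: [0.674, -0.0974, 0.1907]
eef_rot: [0.095, 1.566, -0.095]
ft_force: [0.3, 0.6, 0.5]
width: 0.0877
```

```bash
python3 - <<'E'
from fr import *
s=env.state();Rp=R.from_euler('z',-.121)*R.from_euler('y',np.pi/2)
print((Rp*R.from_rotvec(s['eef_rot']).inv()).as_rotvec(),(np.array([.674,-.098,.19])-s['tool_pos'])*1000)
E
python3 shot.py wrist w4
```

```text
[0.0002525  0.00308525 0.00034403] [ 0.03082738 -0.63494458 -0.71188851]
19.85 [ 0.674  -0.0974  0.1907] [ 0.095  1.566 -0.095] [ 0.571  0.672 -0.805  1.458  0.499  1.22   1.154] 0.009
```

View pics/w4.png

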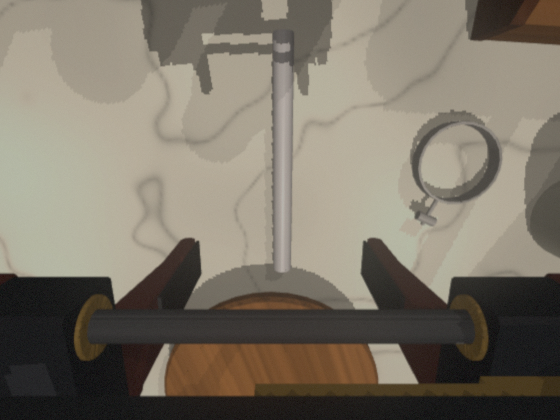

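Run:
```python
from h import *
import pickle
c=pickle.load(open('pics/w4.pkl','rb'))[1]
im=cv2.imread('pics/w4.png')
g=cv2.Sobel(cv2.cvtColor(im,cv2.COLOR_BGR2GRAY),cv2.CV_32F,1,0)
for v in (80,120,160,200,230,250):
    r=np.abs(g[v-2:v+3,260:305]).sum(0);i=np.argsort(r)[-6:]+260;print(v,sorted(i))
P=back(c,[(283.3,70),(282.9,250)],.010);print(P)
d=P[1]-P[0];print('yaw',np.arctan2(d[1],d[0]))
print('ends',back(c,[(283.4,30),(282.8,271)],.02)[:,:2],back(c,[(282.8,271)],.01)[:,:2])
crop(im[:,:,::-1],255,15,315,115,6,'pics/c7.png')
```

```text
80 [np.int64(270), np.int64(271), np.int64(293), np.int64(294), np.int64(296), np.int64(297)]
120 [np.int64(271), np.int64(272), np.int64(274), np.int64(275), np.int64(292), np.int64(293)]
160 [np.int64(271), np.int64(272), np.int64(274), np.int64(275), np.int64(292), np.int64(293)]
200 [np.int64(271), np.int64(272), np.int64(274), np.int64(275), np.int64(291), np.int64(292)]
230 [np.int64(271), np.int64(272), np.int64(274), np.int64(275), np.int64(291), np.int64(292)]
250 [np.int64(272), np.int64(273), np.int64(275), np.int64(289), np.int64(290), np.int64(291)]
[[ 0.55976949 -0.08090847  0.01      ]
 [ 0.74350854 -0.10325215  0.01      ]]
yaw -0.12101137076653201
ends [[ 0.52800471 -0.07711045]
 [ 0.76386389 -0.10586112]] [[ 0.76892429 -0.10640354]]
```

View pics/c7.png

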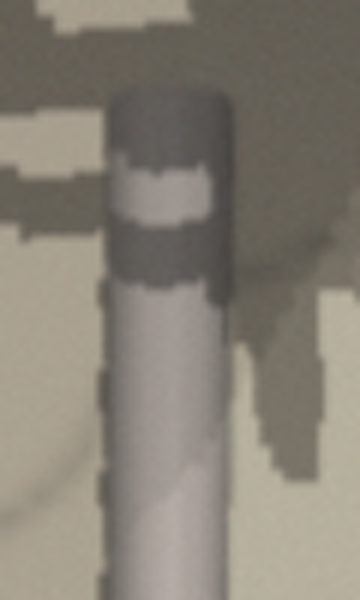

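Request:
send_rows --offset '[[0, 2.6, -50], [0, 0, -50], [0, 0, -47], [0, 0, -20], [0, 0, -10]]' --delta_rot '[[0, 0.003, 0], [0, 0, 0], [0, 0, 0], [0, 0, 0], [0, 0, 0]]' --jaw '[1, 1, 0.8, 0.6, 0.5]'

```text
clock: 20.52
tool_pos: [0.6748, -0.0954, 0.0132]
eef_rot: [0.096, 1.569, -0.096]
ft_force: [0.5, 0.5, 0.7]
width: 0.0615
```

Request:
send_rows --offset '[[0, 0, 0], [0, 0, 0], [0, 0, 0], [0, 0, 0], [0, 0, 0]]' --delta_rot '[[0, 0, 0], [0, 0, 0], [0, 0, 0], [0, 0, 0], [0, 0, 0]]' --jaw '[0.3, 0.1, 0.1, 0.1, 0.1]'

```text
clock: 21.15
tool_pos: [0.6751, -0.0964, 0.0135]
eef_rot: [0.096, 1.568, -0.097]
ft_force: [0.1, 0.0, 3.9]
width: 0.019
```

```bash
python3 -c "
from fr import *
where();s=env.state();print(s['tool_pos'],R.from_rotvec(s['eef_rot']).as_matrix().round(4))"
```

```text
t 21.15 face xyz mm [ 200.53 -296.06   65.85] rotErr [-0.0519  0.8722  0.0238] F_face [-2.4  0.1  3.1] w 0.019 q [ 0.51  0.86 -0.7   1.58  0.64  0.95  1.05]
[ 0.67513434 -0.09640135  0.01354317] [[ 2.000e-04  1.228e-01  9.924e-01]
 [-4.000e-04  9.924e-01 -1.228e-01]
 [-1.000e+00 -3.000e-04  3.000e-04]]
```

```bash
python3 -c "
from fr import *
go([-.0035,-.093,.175]);go([-.0035,-.19,.185])"
```

```text
target [0.6264 0.1187 0.2283] offset mm [-48.7 215.1 214.8] rot [-0.1308 -0.8627 -0.0516]
target [0.6155 0.0221 0.236 ] offset mm [-59.6 118.5 222.4] rot [-0.1308 -0.8627 -0.0516]
```

Request:
send_rows --offset '[[0, 0, 30], [0, 0, 50], [0, 5, 50], [-10, 25, 40], [-10, 25, 20]]' --delta_rot '[[0, 0, 0], [0, 0, 0], [0, 0, 0], [-0.02, -0.145, -0.009], [-0.02, -0.145, -0.009]]' --jaw '[0.05, 0.05, 0.05, 0.05, 0.05]'

```text
clock: 21.78
tool_pos: [0.6559, -0.04, 0.2055]
eef_rot: [0.09, 1.269, -0.122]
ft_force: [-0.6, -0.1, -0.5]
width: 0.0196
```

Request:
send_rows --offset '[[-10, 20, 10], [-10, 20, 10], [-10, 15, 10], [0, 5, 0], [0, 0, 0]]' --delta_rot '[[-0.02, -0.145, -0.009], [-0.02, -0.145, -0.009], [-0.02, -0.145, -0.009], [-0.02, -0.137, -0.007], [0, 0, 0]]' --jaw '[0.05, 0.05, 0.05, 0.05, 0.05]'

```text
clock: 22.4
tool_pos: [0.6307, -0.0, 0.2264]
eef_rot: [0.058, 0.839, -0.185]
ft_force: [-0.5, 0.2, -1.2]
width: 0.0193
```

```bash
python3 -c "
from fr import *
where();go([-.0035,-.093,.18])"
```

```text
t 22.4 face xyz mm [  17.11 -209.09  189.87] rotErr [-0.0094  0.1416 -0.0215] F_face [ 0.3  0.1 -1.3] w 0.0193 q [ 0.27  0.21 -0.57  2.18  1.37  0.42 -0.06]
target [0.6296 0.1182 0.2321] offset mm [ -1.2 118.2   5.7] rot [-0.0044 -0.1431  0.0104]
```

Request:
send_rows --offset '[[0, 20, 2], [0, 30, 3], [0, 40, 1], [-1, 28, 0], [0, 0, 0]]' --delta_rot '[[-0.002, -0.07, 0.005], [-0.002, -0.07, 0.005], [0, 0, 0], [0, 0, 0], [0, 0, 0]]' --jaw '[0.05, 0.05, 0.05, 0.05, 0.05]'

```text
clock: 23.02
tool_pos: [0.6308, 0.1185, 0.2323]
eef_rot: [0.064, 0.705, -0.171]
ft_force: [0.3, -0.2, -2.0]
width: 0.0193
```

```bash
python3 -c "
from fr import *
where();go([-.0035,-.093,.18])"
```

```text
t 23.02 face xyz mm [ -2.79 -92.48 180.87] rotErr [ 0.0011  0.0086 -0.0002] F_face [ 1.6 -0.1 -1.3] w 0.0193 q [ 0.03  0.28 -0.65  2.2   1.64  0.69 -0.52]
target [0.6296 0.1182 0.2321] offset mm [-1.2 -0.3 -0.2] rot [-0.0022 -0.0083  0.0008]
```

Request:
send_rows --offset '[[-1.2, -0.5, -0.2], [0, 0, 0], [0, 0, 0]]' --delta_rot '[[-0.0022, -0.0083, 0.001], [0, 0, 0], [0, 0, 0]]' --jaw '[0.05, 0.05, 0.05]'

```text
clock: 23.4
tool_pos: [0.6297, 0.1143, 0.2326]
eef_rot: [0.063, 0.693, -0.175]
ft_force: [-1.0, 0.8, -1.1]
width: 0.0193
```

```bash
python3 ov.py .01 .0298 .0035 o2; python3 -c "
from fr import *
where();go([-.0035,-.093,.18])"
```

```text
t 23.5 face xyz mm [ -3.36 -96.2  180.98] rotErr [ 0.0024 -0.0037 -0.0026] F_face [ 1.1 -0.3 -0.6] w 0.0194 q [ 0.03  0.28 -0.65  2.21  1.67  0.69 -0.55]
t 23.5 face xyz mm [ -3.36 -96.2  180.98] rotErr [ 0.0024 -0.0037 -0.0026] F_face [ 1.1 -0.3 -0.6] w 0.0194 q [ 0.03  0.28 -0.65  2.21  1.67  0.69 -0.55]
target [0.6296 0.1182 0.2321] offset mm [-0.2  3.3 -0.7] rot [0.0005 0.0037 0.0035]
```

View pics/o2_side.png

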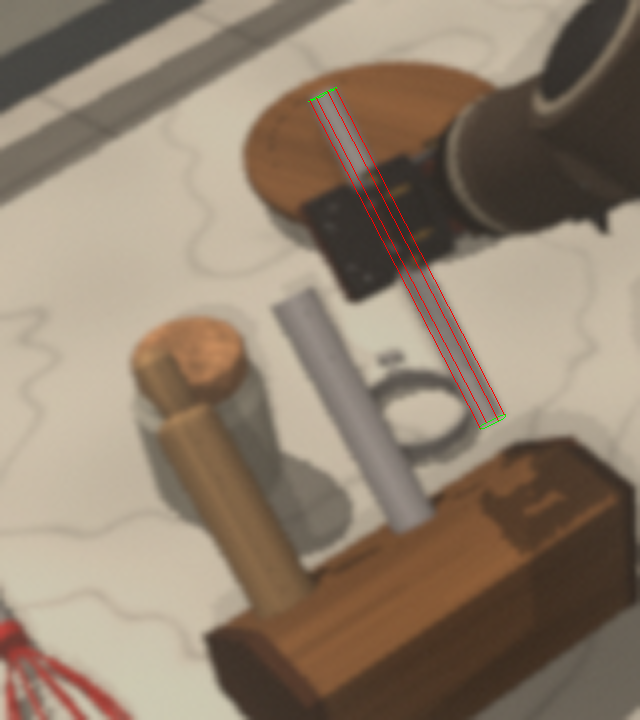

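View pics/o2_wrist.png

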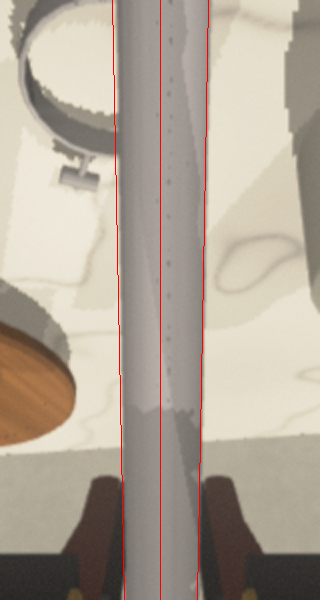

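Request:
send_rows --offset '[[-0.2, 3, -0.7], [0, 0, 0], [0, 0, 0], [0, 0, 0]]' --delta_rot '[[0.0005, 0.0037, 0.0035], [0, 0, 0], [0, 0, 0], [0, 0, 0]]' --jaw '[0.05, 0.05, 0.05, 0.05]'

```text
clock: 24.0
tool_pos: [0.6294, 0.1187, 0.232]
eef_rot: [0.062, 0.696, -0.17]
ft_force: [0.4, -0.5, -1.0]
width: 0.0196
```

```bash
cat > edge.py <<'E'
import sys
from fr import *
from scipy.optimize import least_squares
# fit the held cylinder's silhouette in the wrist image
r,g,ax=map(float,sys.argv[1:4])
s=env.state();c=cal('wrist');im=env.snapshot('wrist');where()
cv2.imwrite('pics/edge_w.png',im[:,:,::-1])
si=env.snapshot('side');cv2.imwrite('pics/edge_s.png',si[:,:,::-1])
crop(im,240,0,320,220,2.7,'pics/edge_wc.png')
crop(si,170,120,260,240,6,'pics/edge_sc.png')
E
python3 edge.py .01 .0298 .0035
```

```text
t 24.05 face xyz mm [ -3.55 -92.57 179.75] rotErr [-0.0005  0.      0.001 ] F_face [ 1.2 -0.3 -0.7] w 0.0193 q [ 0.03  0.28 -0.65  2.21  1.66  0.69 -0.55]
```

View pics/edge_wc.png

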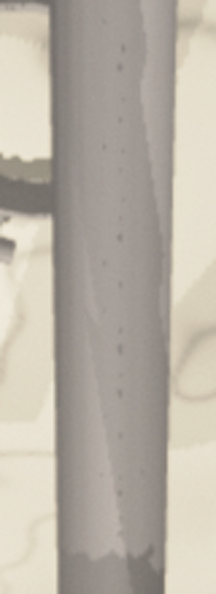

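View pics/edge_sc.png

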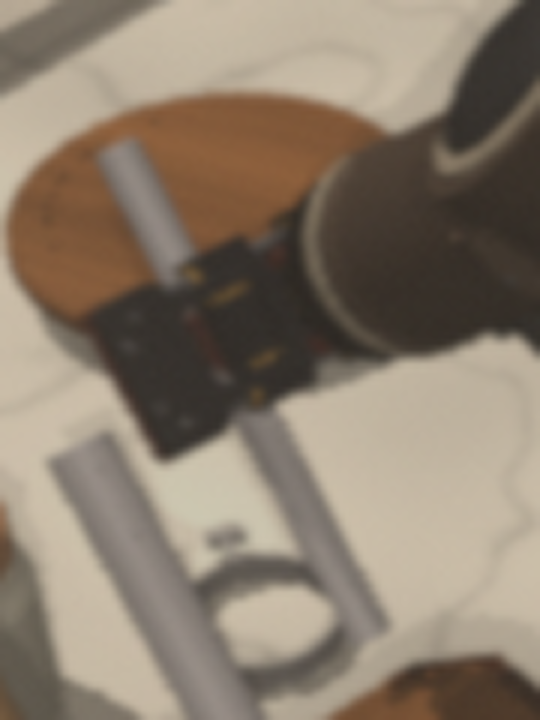

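```bash
cat > cyl.py <<'E'
from fr import *
from scipy.optimize import least_squares
import sys
r,g=float(sys.argv[1]),float(sys.argv[2])
s=env.state();Rt=R.from_rotvec(s['eef_rot']);c=cal('wrist')
im=cv2.GaussianBlur(cv2.imread('pics/edge_w.png'),(0,0),.8).astype(np.float32)
vs=np.arange(4,200,8);L0=lambda v:257.8+(v/200)*3.3;R0=lambda v:305.9-(v/200)*5.5
k=np.abs(im[:,2:]-im[:,:-2]).sum(2) # centred at col+1
obs=[]
for v in vs:
    row=k[v-2:v+3].mean(0);o=[]
    for f in(L0,R0):
        u=int(round(f(v)));i=np.arange(u-4,u+3);w=row[i]**2;o.append((w*(i+1)).sum()/w.sum())
    obs.append(o)
obs=np.array(obs);print(np.c_[vs,obs.round(1)][::4].tolist())
th=np.linspace(0,2*np.pi,120,endpoint=False);zz=np.linspace(-.17,.0,60)
def pred(p):
    ax,ay,ty,tx=p
    out=[]
    P=np.array([[ [ax+ty*z+r*np.cos(t),ay+tx*z+r*np.sin(t),z] for z in zz] for t in th]).reshape(-1,3)
    q=proj(c,Rt.apply(P)+s['tool_pos']).reshape(len(th),len(zz),2)
    U=np.array([np.interp(vs,l[np.argsort(l[:,1]),1],l[np.argsort(l[:,1]),0]) for l in q])
    return np.c_[U.min(0),U.max(0)]
print('pred nominal minus obs',(pred([.0035 if r<.012 else -.0013,0,0,0])-obs)[::4].round(2).tolist())
q=least_squares(lambda p:(pred(p)-obs).ravel(),[.0035 if r<.012 else -.0013,0,0,0],x_scale=[.001,.001,.01,.01],diff_step=1e-3,loss='soft_l1')
print('ax,ay,ty,tx',q.x.round(5),'rms',np.sqrt((q.fun**2).mean()))
E
python3 cyl.py .01 .0298
```

```text
[[4.0, 257.6, 305.3], [36.0, 258.2, 304.6], [68.0, 260.1, 303.7], [100.0, 259.1, 303.2], [132.0, 259.5, 302.3], [164.0, 260.0, 301.8], [196.0, 260.5, 301.3]]
pred nominal minus obs [[-1.02, -1.16], [-0.99, -1.01], [-2.4, -0.67], [-0.81, -0.7], [-0.7, -0.44], [-0.58, -0.44], [-0.55, -0.53]]
ax,ay,ty,tx [ 0.00464  0.00013  0.00825 -0.00287] rms 0.3849750823184715
```

Request:
send_rows --offset '[[-0.1, -0.7, 0], [-6.3, 1.1, -7.7], [-4.4, 0.8, -5.4], [-2.5, 0.5, -3.1], [0, 0, 0]]' --delta_rot '[[0, 0, -0.001], [0, 0, 0], [0, 0, 0], [0, 0, 0], [0, 0, 0]]' --jaw '[0.05, 0.05, 0.05, 0.05, 0.05]'

```text
clock: 24.72
tool_pos: [0.6159, 0.1205, 0.2153]
eef_rot: [0.062, 0.697, -0.171]
ft_force: [-0.1, -1.0, -0.2]
width: 0.019
```

Request:
send_rows --offset '[[0, 0, 0], [0, 0, 0]]' --delta_rot '[[0, 0, 0], [0, 0, 0]]' --jaw '[0.05, 0.05]'

```text
clock: 24.98
tool_pos: [0.6163, 0.1203, 0.2161]
eef_rot: [0.063, 0.696, -0.171]
ft_force: [0.1, 0.2, -1.4]
width: 0.0195
```

```bash
python3 -c "
from fr import *
where();go([-.0035,-.0933,.157])"
```

```text
t 24.98 face xyz mm [ -3.42 -93.23 159.07] rotErr [ 0.0005 -0.0004  0.0002] F_face [ 1.   0.2 -1. ] w 0.0195 q [ 0.01  0.29 -0.66  2.25  1.71  0.72 -0.62]
target [0.615  0.1205 0.2145] offset mm [-1.4  0.2 -1.5] rot [-0.0005  0.0004  0.0001]
```

Request:
send_rows --offset '[[-1.9, 0.3, -2.3], [-1.9, 0.3, -2.3], [0, 0, 0]]' --delta_rot '[[0, 0, 0], [0, 0, 0], [0, 0, 0]]' --jaw '[0.05, 0.05, 0.05]'

```text
clock: 25.35
tool_pos: [0.6121, 0.1209, 0.2109]
eef_rot: [0.062, 0.697, -0.171]
ft_force: [-0.3, 0.6, -0.6]
width: 0.0191
```

Request:
send_rows --offset '[[-1.3, 0.2, -1.5], [0, 0, 0]]' --delta_rot '[[0, 0, 0], [0, 0, 0]]' --jaw '[0.05, 0.05]'

```text
clock: 25.6
tool_pos: [0.611, 0.1212, 0.2096]
eef_rot: [0.063, 0.696, -0.171]
ft_force: [-0.6, -0.0, -0.5]
width: 0.0191
```

Request:
send_rows --offset '[[-1.3, 0.2, -1.5], [0, 0, 0]]' --delta_rot '[[0, 0, 0], [0, 0, 0]]' --jaw '[0.05, 0.05]'

```text
clock: 25.85
tool_pos: [0.6096, 0.1213, 0.208]
eef_rot: [0.062, 0.696, -0.171]
ft_force: [0.0, -0.6, -1.3]
width: 0.019
```

Request:
send_rows --offset '[[-1.3, 0.2, -1.5], [0, 0, 0]]' --delta_rot '[[0, 0, 0], [0, 0, 0]]' --jaw '[0.05, 0.05]'

```text
clock: 26.1
tool_pos: [0.6083, 0.1215, 0.2065]
eef_rot: [0.062, 0.697, -0.171]
ft_force: [0.7, 0.3, 0.1]
width: 0.0188
```

```bash
python3 -c "
from fr import *
where();go([-.0035,-.0932,.145])"
```

```text
t 26.1 face xyz mm [ -3.51 -93.45 146.53] rotErr [0.0001 0.0003 0.0002] F_face [0.4 0.4 0.5] w 0.0188 q [ 0.    0.31 -0.66  2.27  1.74  0.74 -0.67]
target [0.6074 0.122  0.2053] offset mm [-0.9  0.4 -1.2] rot [-0.0003 -0.0002 -0.0001]
```

Request:
send_rows --offset '[[-1.3, 0.4, -1.5], [0, 0, 0]]' --delta_rot '[[0, 0, 0], [0, 0, 0]]' --jaw '[0.05, 0.05]'

```text
clock: 26.35
tool_pos: [0.607, 0.122, 0.205]
eef_rot: [0.062, 0.696, -0.171]
ft_force: [0.4, 0.5, -0.8]
width: 0.0193
```

Request:
send_rows --offset '[[-1.3, 0.2, -1.5], [0, 0, 0]]' --delta_rot '[[0, 0, 0], [0, 0, 0]]' --jaw '[0.05, 0.05]'

```text
clock: 26.6
tool_pos: [0.6057, 0.1221, 0.2035]
eef_rot: [0.062, 0.696, -0.171]
ft_force: [0.4, -0.3, -1.3]
width: 0.0194
```

Request:
send_rows --offset '[[-1.9, 0.3, -2.3], [0, 0, 0]]' --delta_rot '[[0, 0, 0], [0, 0, 0]]' --jaw '[0.05, 0.05]'

```text
clock: 26.85
tool_pos: [0.6037, 0.1224, 0.2011]
eef_rot: [0.062, 0.697, -0.171]
ft_force: [0.0, -0.1, -1.4]
width: 0.0194
```

```bash
python3 -c "
from fr import *
where();go([-.0035,-.0932,.135])"
```

```text
t 26.85 face xyz mm [ -3.62 -93.37 139.4 ] rotErr [-0.      0.0004  0.0002] F_face [ 0.9 -0.1 -1.1] w 0.0194 q [-0.    0.31 -0.66  2.28  1.75  0.75 -0.69]
target [0.6011 0.1231 0.1977] offset mm [-2.7  0.7 -3.4] rot [-0.0002 -0.0004 -0.0002]
```

In the hole, no reaction. Continue down the axis.

Request:
send_rows --offset '[[-3.1, 0.6, -3.9], [-3.1, 0.6, -3.9], [0, 0, 0]]' --delta_rot '[[0, 0, 0], [0, 0, 0], [0, 0, 0]]' --jaw '[0.05, 0.05, 0.05]'

```text
clock: 27.22
tool_pos: [0.5973, 0.1237, 0.193]
eef_rot: [0.062, 0.697, -0.171]
ft_force: [0.2, -0.6, -0.3]
width: 0.0196
```

Request:
send_rows --offset '[[-3.2, 0.6, -3.9], [-3.2, 0.6, -3.8], [0, 0, 0]]' --delta_rot '[[0, 0, 0], [0, 0, 0], [0, 0, 0]]' --jaw '[0.05, 0.05, 0.05]'

```text
clock: 27.6
tool_pos: [0.5909, 0.1249, 0.1854]
eef_rot: [0.062, 0.697, -0.171]
ft_force: [-0.5, -0.2, -1.0]
width: 0.0193
```

```bash
python3 -c "
from fr import *
where();go([-.0035,-.0932,.1])"
```

```text
t 27.6 face xyz mm [ -3.47 -93.23 118.95] rotErr [-0.0004  0.0008  0.0003] F_face [ 0.3 -0.3 -1. ] w 0.0193 q [-0.02  0.34 -0.67  2.31  1.79  0.79 -0.76]
target [0.5789 0.1271 0.1709] offset mm [-12.    2.2 -14.5] rot [-0.0001 -0.0008 -0.0005]
```

Request:
send_rows --offset '[[-3.2, 0.6, -3.8], [-3.2, 0.6, -3.8], [-3.2, 0.6, -3.8], [0, 0, 0]]' --delta_rot '[[0, -0.0006, 0], [0, 0, 0], [0, 0, 0], [0, 0, 0]]' --jaw '[0.05, 0.05, 0.05, 0.05]'

```text
clock: 28.1
tool_pos: [0.5814, 0.1267, 0.174]
eef_rot: [0.062, 0.696, -0.171]
ft_force: [0.5, -0.3, -0.6]
width: 0.0194
```

Request:
send_rows --offset '[[-3.2, 0.6, -3.8], [-3.2, 0.6, -3.8], [-2.5, 0.5, -3.0], [0, 0, 0]]' --delta_rot '[[0, 0, 0], [0, 0, 0], [0, 0, 0], [0, 0, 0]]' --jaw '[0.05, 0.05, 0.05, 0.05]'

```text
clock: 28.6
tool_pos: [0.5725, 0.1284, 0.1634]
eef_rot: [0.062, 0.696, -0.171]
ft_force: [0.5, -0.5, -1.0]
width: 0.019
```

```bash
python3 -c "
from fr import *
where();go([-.0035,-.0932,.078])"
```

```text
t 28.6 face xyz mm [ -3.73 -93.08  90.11] rotErr [-0.0002  0.0002  0.0003] F_face [ 1.1 -0.4 -0.3] w 0.019 q [-0.05  0.38 -0.69  2.36  1.84  0.85 -0.86]
target [0.565  0.1296 0.154 ] offset mm [-7.5  1.2 -9.4] rot [-0.0001 -0.0001 -0.0004]
```

Request:
send_rows --offset '[[-2.9, 0.5, -3.6], [-2.9, 0.4, -3.6], [0, 0, 0]]' --delta_rot '[[0, 0, 0], [0, 0, 0], [0, 0, 0]]' --jaw '[0.05, 0.05, 0.05]'

```text
clock: 28.98
tool_pos: [0.5667, 0.1294, 0.1562]
eef_rot: [0.062, 0.696, -0.171]
ft_force: [-0.0, -0.5, -2.1]
width: 0.0196
```

Request:
send_rows --offset '[[-1.5, 0.3, -1.9], [0, 0, 0]]' --delta_rot '[[0, 0, 0], [0, 0, 0]]' --jaw '[0.05, 0.05]'

```text
clock: 29.22
tool_pos: [0.5654, 0.1295, 0.1547]
eef_rot: [0.062, 0.696, -0.171]
ft_force: [0.6, -0.4, -1.3]
width: 0.0193
```

Request:
send_rows --offset '[[-0.7, 0.1, -0.8], [0, 0, 0]]' --delta_rot '[[0, 0, 0], [0, 0, 0]]' --jaw '[0.05, 0.05]'

```text
clock: 29.48
tool_pos: [0.5648, 0.1296, 0.154]
eef_rot: [0.063, 0.696, -0.171]
ft_force: [0.4, -0.4, -0.4]
width: 0.0194
```

```bash
python3 -c "
from fr import *
where();go([-.0035,-.0932,.0748])"
```

```text
t 29.48 face xyz mm [ -3.62 -93.22  77.87] rotErr [ 0.0003 -0.0006  0.0003] F_face [ 0.6 -0.3 -0. ] w 0.0194 q [-0.07  0.4  -0.69  2.38  1.86  0.88 -0.9 ]
target [0.563  0.13   0.1515] offset mm [-1.8  0.4 -2.4] rot [-0.0003  0.0006 -0.    ]
```

Request:
send_rows --offset '[[-0.7, 0.1, -0.8], [0, 0, 0]]' --delta_rot '[[0, 0, 0], [0, 0, 0]]' --jaw '[0.05, 0.05]'

```text
clock: 29.72
tool_pos: [0.5641, 0.1297, 0.1532]
eef_rot: [0.063, 0.696, -0.171]
ft_force: [0.0, 0.2, -0.7]
width: 0.0195
```

Request:
send_rows --offset '[[-0.6, 0.1, -0.8], [0, 0, 0]]' --delta_rot '[[0, 0, 0], [0, 0, 0]]' --jaw '[0.05, 0.05]'

```text
clock: 29.98
tool_pos: [0.5635, 0.1298, 0.1523]
eef_rot: [0.063, 0.696, -0.171]
ft_force: [-0.0, 0.4, -0.7]
width: 0.0193
```

Request:
send_rows --offset '[[-0.6, 0.1, -0.8], [0, 0, 0]]' --delta_rot '[[0, 0, 0], [0, 0, 0]]' --jaw '[0.05, 0.05]'

```text
clock: 30.22
tool_pos: [0.5634, 0.1299, 0.152]
eef_rot: [0.063, 0.695, -0.171]
ft_force: [1.2, -0.2, 0.9]
width: 0.0193
```

```bash
python3 -c "
from fr import *
where();go([-.0035,-.0932,.0748])"
```

```text
t 30.23 face xyz mm [ -3.51 -93.19  75.41] rotErr [ 0.0006 -0.0017  0.0002] F_face [0.4 0.  1.5] w 0.0193 q [-0.07  0.4  -0.69  2.38  1.87  0.89 -0.91]
target [0.563  0.13   0.1515] offset mm [-0.4  0.1 -0.5] rot [-0.0002  0.0017  0.0003]
```

Contact begins; confirm with three more small pushes.

Request:
send_rows --offset '[[-0.6, 0.1, -0.8], [0, 0, 0]]' --delta_rot '[[0, 0, 0], [0, 0, 0]]' --jaw '[0.05, 0.05]'

```text
clock: 30.48
tool_pos: [0.5634, 0.13, 0.1519]
eef_rot: [0.063, 0.693, -0.172]
ft_force: [4.6, -0.3, 5.6]
width: 0.0197
```

Request:
send_rows --offset '[[-0.6, 0.1, -0.8], [0, 0, 0]]' --delta_rot '[[0, 0, 0], [0, 0, 0]]' --jaw '[0.05, 0.05]'

```text
clock: 30.72
tool_pos: [0.5634, 0.13, 0.1519]
eef_rot: [0.063, 0.691, -0.172]
ft_force: [6.6, -1.2, 6.7]
width: 0.0192
```

Request:
send_rows --offset '[[-0.6, 0.1, -0.8], [0, 0, 0]]' --delta_rot '[[0, 0, 0], [0, 0, 0]]' --jaw '[0.05, 0.05]'

```text
clock: 30.98
tool_pos: [0.5635, 0.13, 0.1517]
eef_rot: [0.063, 0.689, -0.172]
ft_force: [7.2, -1.6, 9.1]
width: 0.0193
```

```bash
python3 -c "
from fr import *
where()"
```

```text
t 30.98 face xyz mm [ -3.26 -93.04  75.26] rotErr [ 0.002  -0.0068 -0.0005] F_face [-0.2 -0.3 11.7] w 0.0193 q [-0.07  0.4  -0.69  2.38  1.87  0.9  -0.92]
```

Request:
send_rows --offset '[[1.5, -0.3, 1.8], [0, 0, 0], [0, 0, 0], [0, 0, 0]]' --delta_rot '[[0, 0, 0], [0, 0, 0], [0, 0, 0], [0, 0, 0]]' --jaw '[0.05, 0.4, 0.5, 0.5]'

```text
clock: 31.48
tool_pos: [0.562, 0.13, 0.1502]
eef_rot: [0.062, 0.697, -0.17]
ft_force: [-0.4, 0.2, 0.5]
width: 0.0429
```

Request:
send_rows --offset '[[-11, 2, 10], [-22, 4, 20], [-25, 4, 24], [-25, 4, 24], [0, 0, 30]]' --delta_rot '[[0, 0, 0], [0, 0, 0], [0, 0, 0], [0, 0, 0], [0, 0, 0]]' --jaw '[0.5, 0.5, 0.5, 0.5, 0.5]'

```text
clock: 32.1
tool_pos: [0.4778, 0.1445, 0.2588]
eef_rot: [0.06, 0.697, -0.169]
ft_force: [0.8, -0.2, -0.0]
width: 0.044
```

Request:
send_rows --offset '[[-15, -10, 25], [0, -20, 20], [0, -20, 0], [0, 0, 0], [0, 0, 0]]' --delta_rot '[[0, 0, 0], [0, 0, 0], [0, 0, 0], [0, 0, 0], [0, 0, 0]]' --jaw '[0.5, 0.5, 0.5, 0.5, 0.5]'

```text
clock: 32.72
tool_pos: [0.4645, 0.0946, 0.3037]
eef_rot: [0.062, 0.696, -0.17]
ft_force: [-0.5, 0.1, 0.2]
width: 0.0438
```

Run:
```python
from fr import *
where()
k=4;x0,y0,x1,y1=110,160,290,320
im=env.snapshot('side')[:,:,::-1];c=cal('side')
cv2.imwrite('pics/side3f.png',im)
o=cv2.resize(im[y0:y1,x0:x1],None,fx=k,fy=k,interpolation=cv2.INTER_CUBIC)
th=np.linspace(0,2*np.pi,40)
for r,y in((.015,-.015),(.01,-.093)):
  for z in(.165,.0):
    P=w(np.c_[r*np.cos(th),y+r*np.sin(th),0*th+z]);q=((proj(c,P)+.5-[x0,y0])*k).astype(int);cv2.polylines(o,[q.reshape(-1,1,2)],True,(0,255,0),1)
cv2.imwrite('pics/side3.png',o)
cw=cal('wrist');im=env.snapshot('wrist')[:,:,::-1].copy()
for r,y in((.015,-.015),(.01,-.093)):
  for z in(.165,.0):
    P=w(np.c_[r*np.cos(th),y+r*np.sin(th),0*th+z]);cv2.polylines(im,[(proj(cw,P)+.5).astype(int).reshape(-1,1,2)],True,(0,255,0),1)
cv2.imwrite('pics/wr3.png',im)
cv2.imwrite('pics/top3.png',env.snapshot('top')[:,:,::-1])
```

```text
t 32.73 face xyz mm [-170.72 -145.5   133.13] rotErr [-0.0001 -0.0001  0.0008] F_face [-0.5  0.  -0.2] w 0.0438 q [ 0.   -0.21 -0.67  2.41  1.12  0.56 -0.19]
```

View pics/side3.png

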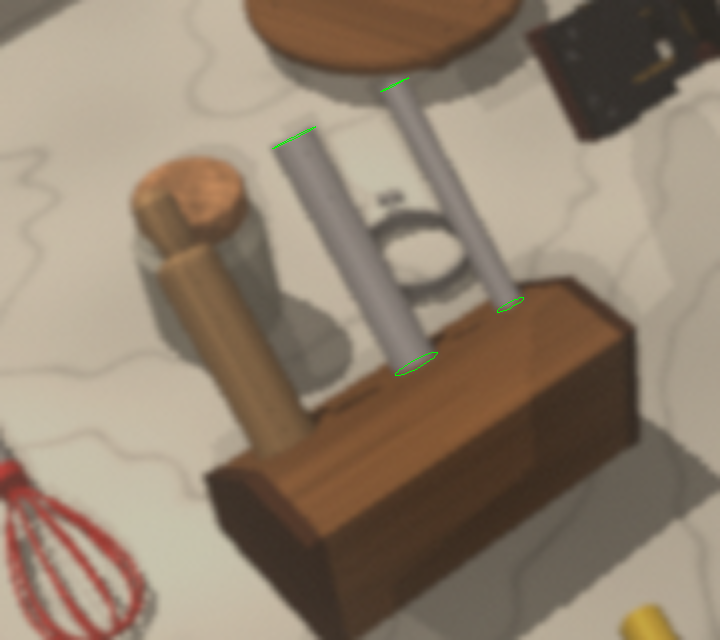

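View pics/wr3.png

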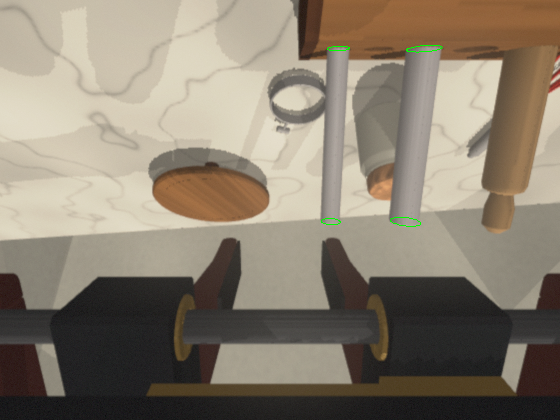

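View pics/top3.png

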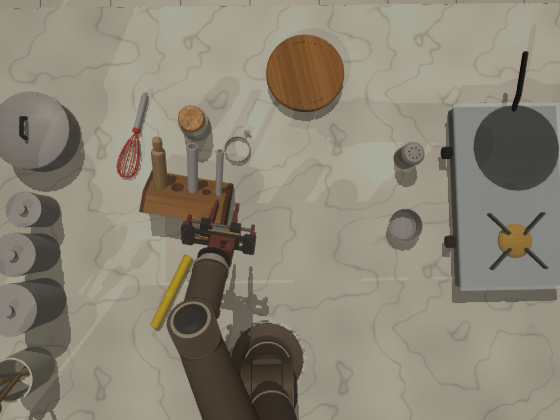

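Both pins' tops coincide with the predicted home outlines; bystanders are unmoved, and the gripper is clear. Handing in.

```bash
python3 -c "
from station import env
print(env.hand_in())"
```

```text
the job is handed in; nothing more can be done
None
```

Both aluminium pins are in the holes of their own diameters and fully home, and the job was handed in at about 33 s of the 72 s allowed. No verdict came back.

- **Insertion:** Each pin slid in with almost no resistance until the bottom. There the tool stopped advancing and the push-back along the hole rose to about 11–12 N, well under the 80 N limit.
- **Depth:** The 30 mm pin bottomed 0.3 mm deeper than I expected and the 20 mm pin 0.5 mm shallower. Both differences are within the 1.5 mm or so I allowed for not knowing the exact grip point.
- **Final checks:** After release, the side and wrist pictures show both pins' top ends on the predicted fully-home outlines. By eye, the jar, egg ring, whisk, bowl, shaker and wooden pin are where they were in the first overhead picture. The open gripper is clear of everything, with force readings near zero.
- **Small disagreement:** Before insertion, the wrist picture showed the 20 mm pin 0.3–0.4 mm to one side of where I expected it. I shifted the insertion line by 0.3 mm, and the pin went in without catching.

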